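# Mount a pressure gauge on the comparator, dial to the front

### The job

The small blue gauge has only been started in its port on the comparator: screw it further on, clockwise, until its dial looks straight out of the front, square like the big reference gauge beside it, then swing the bar of its lock nut clockwise until the nut stops tight. Only then shut the red vent valve (clockwise to its stop) and press the pump lever right down to prime the line. The gauge must still face the front at the end, and leave the things lying round the comparator where they are.

Things in the scene. Friction and masses are not known exactly. Their poses are not given: they have to be found in the camera images.
- comparator: Bench gauge comparator, fixed: cream casting 210 (x) x 420 (y) x 50 mm high; origin centre of underside. Its +x is the front, where the dials must look: away from the robot, within 12 degrees of world +x. In its frame: ports at x 0, y +150 and -150 (sides vary), vent on a round pot 58 mm across, 115 high at x -60, y 0; lever pivot at x +20, y 0, z 90.
- test_port: Steel port pillar, 36 mm across, of the gauge under test. Origin on the port's upright axis at the pillar's foot, 50 mm above the bench (on the casting); its top is 100 mm above the bench. Axes as the comparator's. The gauge and its lock nut turn about this axis.
- ref_port: The other pillar, same size, with the fixed reference gauge that faces the front: steel case 106 mm across its rim, 38 mm deep, top 236 mm above the bench. Origin and axes as for test_port.
- test_gauge (a joint): Turn of the test gauge on its thread, rad: 0 dial square to the front, grows clockwise from above, starts -2.8 to -1.0 (dial that far anticlockwise of the front). No stop at 0; ends at -3.5 and +1.5. O-ring fit: stiff by 0.2 N m, stays where left, sinks 1.8 mm a turn, cannot be lifted off.
- test_face (a point): Centre of the test gauge's white dial, 17 mm ahead of the port's axis, 178 mm above the bench. Own +x: the way the dial looks; z up; +y: the half of the case that moves towards +x as it is screwed clockwise. The blue case is an upright disc 80 mm across (84 over the black rim), from 136 to 220 mm above the bench, free above; push it round or grip it across its depth.
- test_back (a point): Centre of the flat blue back of the test gauge's case, 17 mm behind the port's axis (case 34 mm deep with its rim), 178 mm above the bench; axes as test_face.
- lock_nut (a joint): Turn of the brass lock nut (40 mm across) under the test gauge, rad: grows clockwise from above, starts 0 to 0.25 (loose), 1.05 tight at a hard stop. Stiff by 0.22 N m, stays where left. It does not turn the gauge.
- lock_bar_push (a point): Push point on the lock nut's level steel bar, 85 mm from the port's axis, 107 mm above the bench, 57 mm above the casting. Bar 8 mm thick with a 13 mm black ball 100 mm from the axis; it points to the back (robot's side): at joint 0, 30 degrees anticlockwise (from above) of straight back, tight 30 degrees clockwise of it.
- vent (a joint): Turn of the vent valve's red T-handle, rad: grows clockwise from above, starts 0 to 0.25 (open), 1.1 shut at a hard stop. Stiff by 0.08 N m, stays where left.
- vent_grip (a point): Middle of the red T-handle on its upright axis, 150 mm above the bench, 35 mm above the pot: a level bar 9 mm thick, 69 mm long, on an 8 mm stem. At joint 0 the bar lies 32 degrees anticlockwise (from above) of the comparator's y axis, shut 32 degrees clockwise of it.
- pump_lever (a joint): Angle of the pump lever, rad: 0 raised (0.9 above level, where it starts), grows as it is pressed down, 0.9 level at its bottom stop. Stiff by 0.45 N m, stays where left.
- lever_grip (a point): Point on the axis of the lever's black grip (round, 21 mm thick, 70 to 135 mm from the pivot), 105 mm from the pivot. Pivot level along the comparator's y, 20 mm ahead of its middle, 90 mm above the bench; the lever swings in the middle plane and reaches to the front. This point is 172 mm above the bench when raised, 90 mm when down.
- oil_bottle: Bystander: amber bottle 60 mm across, 150 mm high, standing; origin at the centre of its foot.
- parts_tray: Bystander: empty blue tray 150 x 110 x 45 mm; origin under its centre.
- spanner: Bystander: spanner lying flat, 190 mm long; origin under its middle.
- spare_gauge: Bystander: small steel gauge 64 mm across lying on its back, 30 mm high; origin under the centre of its case.

How it is judged:
By the outcome, as a careful person would: the job done as asked, in the order asked, and still so for the second after the job is handed in, with the robot touching nothing.
It also fails if it takes over 64 s, if anything falls off the work surface, if the arm or the gripper's body presses on something with over 40 N, if the wrist force passes 120 N, or if a joint passes its speed limit or range.

### The arm

A 6-joint arm with a two-finger parallel gripper is mounted at the origin on the work surface. World frame = base frame: x ahead of the robot, y to its left, z up, the work surface at z = 0. Lengths are in m, angles in rad, forces in N, time in s.
With the tool pointing down it reaches from about 0.4 to 0.825 m from the base axis. Payload 7 kg.
Tool frame: the origin (TCP) lies at the centre of the arm's flange, where the gripper is bolted on; the fingertips stand 178 mm ahead of it and the grasp point (between the pads) lies 159 mm ahead of it; x points along the fingers, z is the direction in which the jaws open and shut, and the axes are right-handed (so a half turn about x gives the same grasp; the last joint's range is limited). The gripper opens to 88 mm and grips with 3 to 60 N. Pads are 19 mm wide; open, the fingers measure 130 mm over their backs; the gripper's body (78 mm by 193 mm) begins 47 mm behind the grasp point.
Start: joints at [-0.954, 0.359, 0.012, 0, -1.224, -0.288], TCP at [0.218, -0.639, 0.405] pointing down, gripper open.
Joint ranges: [-3.07, 3.07], [-1.43, 2.12], [-1.02, 1.25], [-3.03, 1.67], [-3.05, -0], [-3.03, 3.03]. Speed limits (rad/s): [2.39, 2.39, 3.01, 3.14, 3.14, 3.14].

### API

Orientations are given as [roll, pitch, yaw] about the fixed x, y, z axes, in that order (R = Rz(yaw) Ry(pitch) Rx(roll)).
In Python, from station import telemetry, optics, job_done, finder gives the robot as it stands.
- The arm moves only by the tool play_rows, never from a script. Its argument "steps" is a list of rows, each an object of numbers: "gripper": the opening, from 0 (shut) to 1 (fully open); "tx", "ty", "tz": the shift along the tool's x, y, z in units of 25 mm (1.0 is 25 mm); "ax", "ay", "az": the turn, a rotation vector about the tool's x, y, z in units of 6 degrees (1.0 is 6 degrees). In form: [{"gripper": .., "tx": .., "ty": .., "tz": .., "ax": .., "ay": .., "az": ..}, ...]. A call has 1 to 20 rows; each row shifts and turns the commanded pose from where the row before left it, along the tool's axes as they then stand; what a row does not reach is not made up. A row lasts 1/12 s, in which the tool goes at most 41.7 mm and 7.16 degrees, less where a joint would pass 70% of its speed; a pose out of reach is approached as far as the arm can. A call is refused whole if a number of a shift passes 1 or a number of a turn 1, either way. A call with a gripper value outside its range is refused whole. The fingers move at their own pace and stop on an object; "newtons" is the grip in N (left out, the last holds). Time passes only in rows, so rows that do not move let the fingers close. It gives the time, the measured TCP pose, the force and the opening at its end, in the units of the state.
- telemetry.get_state(): the state, without advancing time (a new reading comes with each control period).
- optics.grab_frame(name): name is "scene" or "top"; returns the picture (400x640x3 uint8, red, green, blue); there is no depth.
- optics.calibration(name): a dict with "fx", "fy", "cx", "cy" (pixels), "T" (4x4, takes a point from camera to world coordinates). Camera axes: x right, y down, z forward; pixel columns grow to the right and rows downward; lengths in m; the calibration is good to about 2 mm. A picture is of the moment at which its call begins. calibration takes no time and is no camera call.
- job_done(): hands the job in, once; it reports no verdict.
Trained networks look in the newest picture that a camera, given by its name, has taken for a name from the list of things; names that differ only in an ending like _2 or _b are one class to them, and where a whole thing is asked for, a point or a joint stands for the part that bears it (a point fixed in the world has none). Each returns a list of dicts, best first, with "confidence" (0 to 1); they miss things now and then, are a little off and sometimes report something else, mostly with a low value. They report only what shows in the picture. A call takes as long as a camera call.
- finder.look_for(query, camera): "extent" ([left, top, right, bottom] in pixels, round what is visible of it).
- finder.silhouettes(query, camera): "pixels" (400x640 bool, what is visible of it) and "extent" ([left, top, right, bottom] in pixels, round what is visible of it).
- finder.pinpoint(query, camera): "location" ([row, column] in pixels: a listed point, or the origin of a listed thing).
The state is a dict: "t": time; "q": joint angles; "qd": joint speeds; "joint_efforts": joint torques, N m; "eef_pos": TCP position; "ee_rot": TCP orientation; "force": force on the tool from outside, world axes, zero at the start; "moment": the same for the moment, N m; "width": finger opening in m.
Only numpy, scipy, OpenCV 4.12 (cv2) and the standard library are available. Lean on these libraries where they do the work, as an engineer would, in place of code of your own. Each camera call takes 0.05 s, during which the arm holds its last target.

## Working session

There is one attempt and no reset: what is moved stays moved. The work goes in short steps, Python scripts to look and compute and a tool call to move; the robot and the scene stay as the last step left them, time stands still between calls to the robot, and variables do not carry over. Pictures are saved under pics/ and viewed, and the job is handed in when it is done.

Besides the shell and the picture viewer there is one more tool, called after "Request:" in YAML: its name, and indented under it one key for each argument. play_rows: Moves the arm, as the interface text tells. Its arguments: {"type":"object","properties":{"steps":{"type":"array"},"newtons":{"type":"number"}},"required":["steps"]}

```bash
ls; mkdir -p pics; python3 - <<'E'
from station import telemetry, optics, finder
import cv2
for n in ("scene","top"):
    im=optics.grab_frame(n); cv2.imwrite(f"pics/{n}0.png",im[:,:,::-1])
    c=optics.calibration(n); print(n,c["fx"],c["fy"],c["cx"],c["cy"]); print(c["T"])
print(telemetry.get_state())
E
```

```text
pics
scene 513.6428698158736 513.6428698158736 309.4689332618175 186.34051591220074
[[-0.85807337  0.36018884 -0.36602472  1.01169636]
 [ 0.51338697  0.58503905 -0.62782412  0.80299788]
 [-0.01199648 -0.72663148 -0.68692269  1.01843454]
 [ 0.          0.          0.          1.        ]]
top 511.3809565201743 511.3809565201743 328.25542837208286 198.73843520297527
[[ 7.84716975e-04 -9.96845277e-01  7.93654686e-02  4.08727752e-01]
 [-9.99986669e-01 -1.18727198e-03 -5.02510680e-03  2.24402315e-02]
 [ 5.10348238e-03 -7.93604673e-02 -9.96832920e-01  1.76342051e+00]
 [ 0.00000000e+00  0.00000000e+00  0.00000000e+00  1.00000000e+00]]
{'t': 0.1, 'q': array([-9.53881534e-01,  3.59287760e-01,  1.11343429e-02, -2.64516152e-04,
       -1.22411015e+00, -2.88111893e-01]), 'qd': array([-0.00020084, -0.00155703,  0.00162363,  0.00258097,  0.00071261,
        0.00130114]), 'joint_efforts': array([-4.00059638e-03, -5.84163845e+01,  2.93751705e+01,  7.01570928e+00,
        1.01038237e-02, -5.39826624e-05]), 'eef_pos': array([ 0.21790037, -0.63867029,  0.40383488]), 'ee_rot': array([0.12024299, 1.56930815, 2.01975216]), 'force': array([ 0.2914969 , -0.52161871, -0.61619428]), 'moment': array([0.00681435, 0.06761107, 0.05545415]), 'width': 0.08745695163808721}
```

View pics/scene0.png

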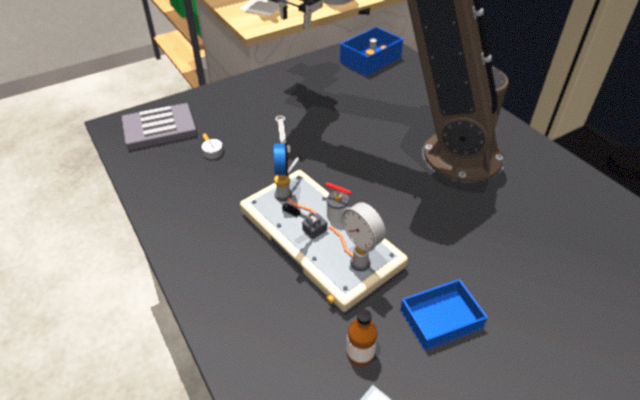

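View pics/top0.png

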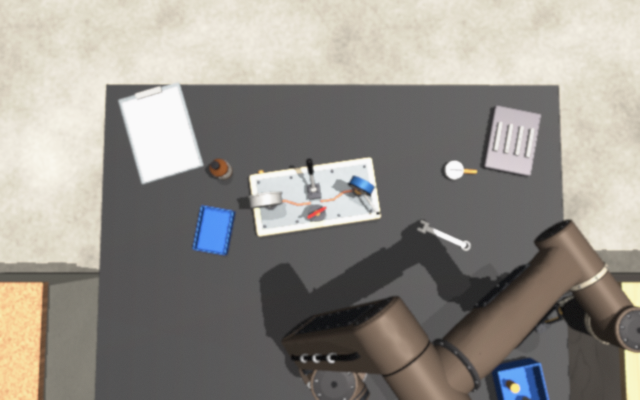

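```bash
cat > h.py <<'E'
from station import telemetry, optics, finder
import numpy as np, cv2
from scipy.spatial.transform import Rotation as R
def ray(cam,row,col):
    c=optics.calibration(cam);T=np.array(c["T"])
    d=np.array([(col-c["cx"])/c["fx"],(row-c["cy"])/c["fy"],1.]);return T[:3,3],T[:3,:3]@d
def atz(cam,row,col,z):
    o,d=ray(cam,row,col);return o+d*(z-o[2])/d[2]
def tri(a,b):
    o1,d1=ray("scene",*a);o2,d2=ray("top",*b)
    d1=d1/np.linalg.norm(d1);d2=d2/np.linalg.norm(d2)
    s=np.linalg.lstsq(np.c_[d1,-d2],o2-o1,rcond=None)[0]
    p,q=o1+s[0]*d1,o2+s[1]*d2;return (p+q)/2,np.linalg.norm(p-q)
def proj(cam,p):
    c=optics.calibration(cam);T=np.array(c["T"]);q=T[:3,:3].T@(np.asarray(p)-T[:3,3])
    return np.array([c["fy"]*q[1]/q[2]+c["cy"],c["fx"]*q[0]/q[2]+c["cx"]])
E
python3 - <<'E'
from h import *
np.set_printoptions(precision=4,suppress=True)
Z=dict(comparator=0,test_port=.05,ref_port=.05,test_face=.178,test_back=.178,lock_bar_push=.107,vent_grip=.15,lever_grip=.172,oil_bottle=0,parts_tray=0,spanner=0,spare_gauge=0)
for n,z in Z.items():
    for cam in ("top","scene"):
        r=finder.pinpoint(n,cam)
        for k in r[:2]:
            print(n,cam,round(k["confidence"],2),np.round(k["location"],1),atz(cam,*k["location"],z)[:2])
print(telemetry.get_state()["t"])
E
```

```text
comparator top 0.63 [197.8 314.8] [0.5523 0.0601]
comparator top 0.57 [211.5 315.2] [0.5049 0.0586]
comparator scene 0.81 [239.1 320. ] [0.5483 0.0581]
test_port top 0.57 [188.7 359.4] [ 0.5792 -0.0911]
test_port scene 0.93 [196.1 281.6] [ 0.5792 -0.0886]
ref_port scene 0.93 [259.  361.8] [0.5189 0.1997]
test_face top 0.88 [191.8 359.1] [ 0.5567 -0.0816]
test_face top 0.34 [167.2 310.7] [0.6338 0.0694]
test_face scene 0.85 [159.7 288. ] [ 0.5598 -0.0775]
test_face scene 0.48 [195.2 280. ] [0.6381 0.0246]
test_back top 0.56 [180.6 364.1] [ 0.5919 -0.0973]
test_back scene 0.97 [159.3 276.1] [ 0.5846 -0.0946]
test_back scene 0.24 [150.7 215.5] [ 0.7016 -0.2071]
lock_bar_push top 0.59 [208.2 375.1] [ 0.51  -0.138]
lock_bar_push scene 0.57 [159.9 293.3] [ 0.5097 -0.1435]
vent_grip top 0.47 [211.6 318.8] [0.4964 0.0441]
vent_grip scene 0.61 [188.  340.1] [0.4881 0.0537]
vent_grip scene 0.29 [239.5 319.2] [0.6187 0.1679]
lever_grip top 0.57 [165.7 312.3] [0.6394 0.0646]
lever_grip scene 0.79 [212.1 289. ] [0.6443 0.0783]
oil_bottle top 0.67 [168.1 223.1] [0.6554 0.3788]
oil_bottle scene 0.66 [353.4 358.7] [0.6469 0.3752]
oil_bottle scene 0.63 [158.7 287.7] [ 0.4625 -0.2685]
parts_tray top 0.78 [230.3 213.6] [0.4398 0.4077]
parts_tray scene 0.97 [319.9 440.5] [0.4425 0.4035]
spanner top 0.74 [169.2 224.5] [0.6516 0.3738]
spanner top 0.65 [240.2 442.5] [ 0.4065 -0.3797]
spanner scene 0.61 [132.6 284.2] [ 0.4085 -0.389 ]
spare_gauge top 0.58 [172.8 451.1] [ 0.6401 -0.4136]
spare_gauge top 0.45 [188.  356.8] [ 0.5866 -0.0854]
spare_gauge scene 0.6 [154.9 215. ] [ 0.6454 -0.4029]
spare_gauge scene 0.19 [317.5 441.1] [0.4371 0.3995]
1.3
```

```bash
python3 - <<'E'
from h import *
for n,(a,b,c,d) in dict(scene=(110,320,230,420),top=(145,250,235,395)).items():
    im=cv2.imread(f"pics/{n}0.png")[a:b,c:d]
    f=4 if n=="scene" else 5
    f=min(800/im.shape[1],600/im.shape[0]);print(n,f)
    cv2.imwrite(f"pics/{n}0z.png",cv2.resize(im,None,fx=f,fy=f,interpolation=cv2.INTER_CUBIC))
for cam in ("top","scene"):
  for n in ("comparator","test_gauge","lock_nut","vent","pump_lever"):
    for k in finder.silhouettes(n,cam)[:1]:
        m=k["pixels"].astype(np.uint8); print(cam,n,round(k["confidence"],2),k["extent"],m.sum(),cv2.minAreaRect(cv2.findNonZero(m)))
        np.save(f"pics/{cam}_{n}.npy",m)
E
```

```text
scene 2.857142857142857
top 5.0
top comparator 0.65 [249.1, 157.1, 381.2, 236.6] 6931 ((314.2362976074219, 192.480224609375), (70.03641510009766, 124.91236114501953), 81.75367736816406)
top test_gauge 0.69 [348.5, 178.9, 372.9, 199.5] 291 ((361.60003662109375, 185.30001831054688), (24.59674644470215, 12.521980285644531), 26.56505012512207)
top lock_nut 0.66 [346.7, 175.6, 380.8, 209.1] 406 ((366.86468505859375, 192.2411651611328), (43.92841339111328, 18.330623626708984), 40.60129165649414)
top vent 0.56 [442.8, 160.4, 477.6, 181.0] 356 ((459.1131896972656, 168.39627075195312), (18.131593704223633, 31.59292984008789), 74.05460357666016)
top pump_lever 0.72 [309.8, 157.2, 316.8, 192.0] 159 ((311.5, 173.99998474121094), (32.75139617919922, 6.471832275390625), 78.69007110595703)
scene comparator 0.96 [239.2, 169.8, 407.2, 310.7] 10312 ((324.3436279296875, 232.17913818359375), (161.51588439941406, 91.5356216430664), 45.35586929321289)
scene test_gauge 0.7 [270.6, 144.8, 289.4, 179.5] 490 ((280.5, 162.0), (36.0, 15.0), 90.0)
scene lock_nut 0.64 [273.5, 158.0, 300.9, 189.0] 153 ((289.6522216796875, 173.25982666015625), (13.413793563842773, 36.034481048583984), 46.397178649902344)
scene vent 0.66 [327.9, 184.0, 348.7, 194.3] 116 ((337.9339294433594, 189.98110961914062), (22.389768600463867, 8.241633415222168), 15.945395469665527)
scene pump_lever 0.62 [279.8, 202.5, 314.8, 223.2] 206 ((297.9000549316406, 213.20004272460938), (33.98823547363281, 7.602630138397217), 26.56505012512207)
```

View pics/scene0z.png

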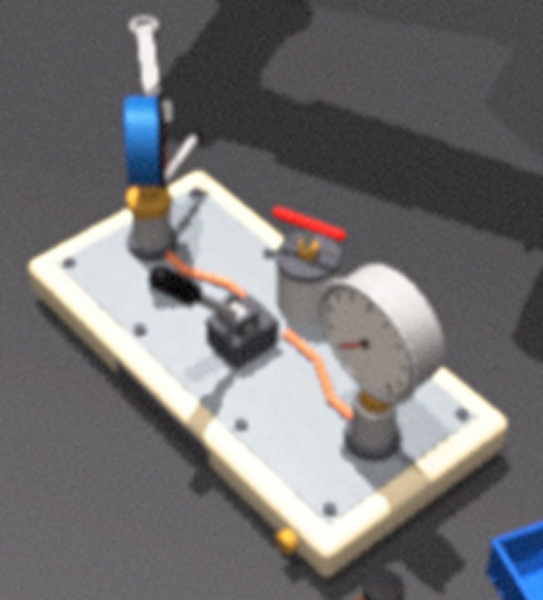

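View pics/top0z.png

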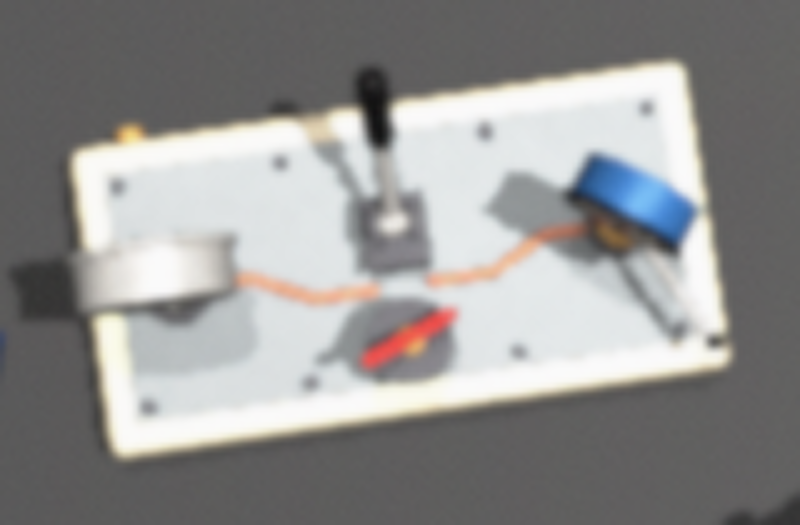

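```bash
python3 - <<'E'
from h import *
np.set_printoptions(precision=4,suppress=True)
from scipy.optimize import least_squares
def top(u,v): return np.array([145+v/5,235+u/5])-.4
def sc(u,v): f=2.857142857;return np.array([110+v/f,230+u/f])-.3
loc={'FL':(.105,.21),'FR':(.105,-.21),'BR':(-.105,-.21),'BL':(-.105,.21)}
obsT=dict(FL=top(72,150),FR=top(685,62),BR=top(730,362),BL=top(118,458))
obsS=dict(FL=sc(325,548),FR=sc(30,265),BR=sc(197,172),BL=sc(507,425))
def W(p,l,z): c,s=np.cos(p[2]),np.sin(p[2]);return np.array([p[0]+c*l[0]-s*l[1],p[1]+s*l[0]+c*l[1],z])
def res(p,which="TS"):
    r=[]
    for k,l in loc.items():
        if "T" in which:r+=list(proj("top",W(p,l,.05))-obsT[k])
        if "S" in which:r+=list(proj("scene",W(p,l,.05))-obsS[k])
    return r
for w in("T","S","TS"):
    s=least_squares(res,[.55,.06,.14],args=(w,));print(w,s.x,np.degrees(s.x[2]),np.round(s.fun,1))
p=s.x
for n,l in dict(test=(0,-.15),ref=(0,.15),vent=(-.06,0),lever=(.125,0)).items(): print(n,W(p,l,0))
# vent bar ends, gauge ends
a=atz("top",*top(368,362),.15);b=atz("top",*top(452,317),.15);print("vent bar",a,b,np.degrees(np.arctan2(*(b-a)[:2][::-1]))-np.degrees(p[2]),np.linalg.norm(a-b))
vb=[atz("scene",*sc(278,212),.15),atz("scene",*sc(342,234),.15)];d=vb[1]-vb[0];print("scene vent",vb,np.degrees(np.arctan2(d[1],d[0]))-np.degrees(p[2]),np.linalg.norm(d))
b=atz("top",*top(714,341),.107);t=W(p,(0,-.15),.107);d=b-t;print("ball",b,np.linalg.norm(d[:2]),"ang from back ccw",np.degrees(np.arctan2(d[1],d[0])-p[2])+180)
E
```

```text
T [0.5542 0.0585 0.1509] 8.647436321833325 [-0.  -0.3 -0.8  0.1  0.6  0.9  0.2 -0.8]
S [0.5537 0.0598 0.1449] 8.303423230999423 [ 3.2 -0.2 -1.3 -2.3 -2.1  0.9 -1.7  1.5]
TS [0.5539 0.0593 0.1474] 8.44687937395932 [-0.1 -0.4  3.  -0.2 -0.5  0.1 -1.2 -2.5  0.9  0.6 -2.2  0.6  0.1 -1.2
 -2.   1.4]
test [ 0.5759 -0.0891  0.    ]
ref [0.5319 0.2076 0.    ]
vent [0.4945 0.0505 0.    ]
lever [0.6775 0.0776 0.    ]
vent bar [0.4793 0.0775 0.15  ] [0.5078 0.0246 0.15  ] -70.16144978410927 0.06015655388407898
scene vent [array([0.5075, 0.0245, 0.15  ]), array([0.4758, 0.0762, 0.15  ])] 113.08091435967066 0.06065431524041415
ball [ 0.495  -0.1454  0.107 ] 0.09853588833643309 ang from back ccw 26.378438280839475
```

```bash
cat >> h.py <<'E'
def now():
    s=telemetry.get_state();Rm=R.from_euler("xyz",s["ee_rot"]).as_matrix();return s,np.array(s["eef_pos"]),Rm
P=np.array([.5539,.0593]);YAW=.148
def C(x,y,z): c,s_=np.cos(YAW),np.sin(YAW);return np.array([P[0]+c*x-s_*y,P[1]+s_*x+c*y,z])
def plan(tip,phi_deg=None,grasp=True):
    """target for grasp point; prints tool-frame shift units NOW (before turning) and turn units"""
    s,p,Rm=now();L=.159 if grasp else .178
    tcp=np.array(tip)+[0,0,L]
    d=Rm.T@(tcp-p)/.025
    print("t",s["t"],"tcp",p.round(4),"target tcp",tcp.round(4),"tool-x",Rm[:,0].round(4))
    phi=np.degrees(np.arctan2(Rm[1,2],Rm[0,2]));print("phi",phi.round(2),"q6",s["q"][5].round(3),"F",s["force"].round(2),"w",round(s["width"],4))
    print("shift units tool x,y,z:",d.round(2))
    if phi_deg is not None:
        z=np.array([np.cos(np.radians(phi_deg)),np.sin(np.radians(phi_deg)),0]);x=np.array([0,0,-1.]);G=np.c_[x,np.cross(z,x),z]
        rv=R.from_matrix(Rm.T@G).as_rotvec(degrees=True)/6;print("turn units now:",rv.round(2))
        print("shift units after turn:",(G.T@(tcp-p)/.025).round(2))
E
python3 -c "
from h import *
plan(C(0,-.15,.195),153)"
```

```text
t 1.8 tcp [ 0.2179 -0.6388  0.4047] target tcp [ 0.576  -0.0891  0.354 ] tool-x [ 0. -0. -1.]
phi 108.84 q6 -0.288 F [0.09 1.27 0.54] w 0.0876
shift units tool x,y,z: [  2.03 -20.66  16.19]
turn units now: [-7.36 -0.    0.  ]
shift units after turn: [  2.03 -26.1   -2.78]
```

Request:
play_rows:
  steps:
    - {"tx":-0.5,"gripper":1}
    - {"tx":-0.5,"ty":-0.5,"tz":0.4}
    - {"tx":-0.5,"ty":-0.9,"tz":0.7}
    - {"ty":-1,"tz":0.8}
    - {"ty":-1,"tz":0.8}
    - {"ty":-1,"tz":0.8}
    - {"ty":-1,"tz":0.8}
    - {"ty":-1,"tz":0.8}
    - {"ty":-1,"tz":0.8}
    - {"ty":-1,"tz":0.8}
    - {"ty":-1,"tz":0.8}
    - {"ty":-1,"tz":0.8}
    - {"ty":-1,"tz":0.8}
    - {"ty":-1,"tz":0.8}
    - {"ty":-1,"tz":0.8}
    - {"ty":-1,"tz":0.8}
    - {"ty":-1,"tz":0.8}
    - {"ty":-1,"tz":0.8}
    - {"ty":-1,"tz":0.8}
    - {"ty":-0.5,"tz":0.4}

```text
invalid input
```

Request:
play_rows:
  steps:
    - {"ax":-0.9}
    - {"ax":-0.9}
    - {"ax":-0.9}
    - {"ax":-0.9}
    - {"ax":-0.9}
    - {"ax":-0.9}
    - {"ax":-0.9}
    - {"ax":-0.9}
    - {}
    - {}

```text
invalid input
```

```bash
python3 -c "
from h import *
plan(C(0,-.15,.195),153)"
```

```text
t 1.8 tcp [ 0.2179 -0.6388  0.4047] target tcp [ 0.576  -0.0891  0.354 ] tool-x [ 0. -0. -1.]
phi 108.84 q6 -0.288 F [0.09 1.27 0.54] w 0.0876
shift units tool x,y,z: [  2.03 -20.66  16.19]
turn units now: [-7.36 -0.    0.  ]
shift units after turn: [  2.03 -26.1   -2.78]
```

Request:
play_rows:
  steps:
    - {"gripper":1,"tx":-0.5,"ty":0,"tz":0,"ax":0,"ay":0,"az":0}

```text
t: 1.88
eef_pos: [0.2178, -0.6383, 0.4146]
ee_rot: [0.049, 1.567, 1.949]
force: [0.3, -0.4, 0.3]
width: 0.088
```

Request:
play_rows:
  steps:
    - {"gripper":1,"tx":-0.5,"ty":-0.6,"tz":0.5,"ax":0,"ay":0,"az":0}
    - {"gripper":1,"tx":-0.5,"ty":-1,"tz":0.8,"ax":0,"ay":0,"az":0}
    - {"gripper":1,"tx":0,"ty":-1,"tz":0.8,"ax":0,"ay":0,"az":0}
    - {"gripper":1,"tx":0,"ty":-1,"tz":0.8,"ax":0,"ay":0,"az":0}
    - {"gripper":1,"tx":0,"ty":-1,"tz":0.8,"ax":0,"ay":0,"az":0}
    - {"gripper":1,"tx":0,"ty":-1,"tz":0.8,"ax":0,"ay":0,"az":0}
    - {"gripper":1,"tx":0,"ty":-1,"tz":0.8,"ax":0,"ay":0,"az":0}
    - {"gripper":1,"tx":0,"ty":-1,"tz":0.8,"ax":0,"ay":0,"az":0}
    - {"gripper":1,"tx":0,"ty":-1,"tz":0.8,"ax":0,"ay":0,"az":0}
    - {"gripper":1,"tx":0,"ty":-1,"tz":0.8,"ax":0,"ay":0,"az":0}
    - {"gripper":1,"tx":0,"ty":-1,"tz":0.8,"ax":0,"ay":0,"az":0}
    - {"gripper":1,"tx":0,"ty":-1,"tz":0.8,"ax":0,"ay":0,"az":0}
    - {"gripper":1,"tx":0,"ty":-1,"tz":0.8,"ax":0,"ay":0,"az":0}
    - {"gripper":1,"tx":0,"ty":-1,"tz":0.8,"ax":0,"ay":0,"az":0}
    - {"gripper":1,"tx":0,"ty":-1,"tz":0.8,"ax":0,"ay":0,"az":0}
    - {"gripper":1,"tx":0,"ty":-1,"tz":0.8,"ax":0,"ay":0,"az":0}
    - {"gripper":1,"tx":0,"ty":-1,"tz":0.8,"ax":0,"ay":0,"az":0}
    - {"gripper":1,"tx":0,"ty":-1,"tz":0.8,"ax":0,"ay":0,"az":0}
    - {"gripper":1,"tx":0,"ty":-1,"tz":0.8,"ax":0,"ay":0,"az":0}
    - {"gripper":1,"tx":0,"ty":-1,"tz":0.8,"ax":0,"ay":0,"az":0}

```text
t: 3.55
eef_pos: [0.5555, -0.1076, 0.4425]
ee_rot: [-1.808, 1.57, 0.092]
force: [0.9, -0.5, 0.5]
width: 0.0879
```

Request:
play_rows:
  steps:
    - {"gripper":1,"tx":0,"ty":0,"tz":0,"ax":-0.9,"ay":0,"az":0}
    - {"gripper":1,"tx":0,"ty":0,"tz":0,"ax":-0.9,"ay":0,"az":0}
    - {"gripper":1,"tx":0,"ty":0,"tz":0,"ax":-0.9,"ay":0,"az":0}
    - {"gripper":1,"tx":0,"ty":0,"tz":0,"ax":-0.9,"ay":0,"az":0}
    - {"gripper":1,"tx":0,"ty":0,"tz":0,"ax":-0.9,"ay":0,"az":0}
    - {"gripper":1,"tx":0,"ty":0,"tz":0,"ax":-0.9,"ay":0,"az":0}
    - {"gripper":1,"tx":0,"ty":0,"tz":0,"ax":-0.9,"ay":0,"az":0}
    - {"gripper":1,"tx":0,"ty":0,"tz":0,"ax":-0.9,"ay":0,"az":0}
    - {"gripper":1,"tx":0,"ty":0,"tz":0,"ax":0,"ay":0,"az":0}
    - {"gripper":1,"tx":0,"ty":0,"tz":0,"ax":0,"ay":0,"az":0}

```text
t: 4.38
eef_pos: [0.5549, -0.1091, 0.4422]
ee_rot: [-2.468, 1.571, 0.183]
force: [0.5, 0.4, 0.2]
width: 0.0873
```

```bash
python3 -c "
from h import *
plan(C(0,-.15,.195),153)"
```

```text
t 4.3833 tcp [ 0.5549 -0.1091  0.4422] target tcp [ 0.576  -0.0891  0.354 ] tool-x [ 1.e-04  0.e+00 -1.e+00]
phi 151.87 q6 -0.643 F [0.5  0.44 0.24] w 0.0873
shift units tool x,y,z: [ 3.53 -1.11 -0.37]
turn units now: [-0.19 -0.    0.  ]
shift units after turn: [ 3.53 -1.1  -0.39]
```

```bash
python3 -c "
from h import *
s=now()[0];print(s['q'].round(3))"
```

```text
[ 0.152  0.156 -0.175 -0.    -1.239 -0.643]
```

Request:
play_rows:
  steps:
    - {"gripper":1,"tx":0,"ty":0,"tz":0,"ax":-1,"ay":0,"az":0}
    - {"gripper":1,"tx":0,"ty":0,"tz":0,"ax":-1,"ay":0,"az":0}
    - {"gripper":1,"tx":0,"ty":0,"tz":0,"ax":-1,"ay":0,"az":0}
    - {"gripper":1,"tx":0,"ty":0,"tz":0,"ax":-1,"ay":0,"az":0}
    - {"gripper":1,"tx":0,"ty":0,"tz":0,"ax":-1,"ay":0,"az":0}
    - {"gripper":1,"tx":0,"ty":0,"tz":0,"ax":-1,"ay":0,"az":0}
    - {"gripper":1,"tx":0,"ty":0,"tz":0,"ax":-1,"ay":0,"az":0}
    - {"gripper":1,"tx":0,"ty":0,"tz":0,"ax":-1,"ay":0,"az":0}
    - {"gripper":1,"tx":0,"ty":0,"tz":0,"ax":-1,"ay":0,"az":0}
    - {"gripper":1,"tx":0,"ty":0,"tz":0,"ax":-1,"ay":0,"az":0}
    - {"gripper":1,"tx":0,"ty":0,"tz":0,"ax":-1,"ay":0,"az":0}
    - {"gripper":1,"tx":0,"ty":0,"tz":0,"ax":-1,"ay":0,"az":0}
    - {"gripper":1,"tx":0,"ty":0,"tz":0,"ax":-1,"ay":0,"az":0}
    - {"gripper":1,"tx":0,"ty":0,"tz":0,"ax":-1,"ay":0,"az":0}
    - {"gripper":1,"tx":0,"ty":0,"tz":0,"ax":-1,"ay":0,"az":0}
    - {"gripper":1,"tx":0,"ty":0,"tz":0,"ax":-1,"ay":0,"az":0}
    - {"gripper":1,"tx":0,"ty":0,"tz":0,"ax":-1,"ay":0,"az":0}
    - {"gripper":1,"tx":0,"ty":0,"tz":0,"ax":-1,"ay":0,"az":0}
    - {"gripper":1,"tx":0,"ty":0,"tz":0,"ax":-1,"ay":0,"az":0}
    - {"gripper":1,"tx":0,"ty":0,"tz":0,"ax":-1,"ay":0,"az":0}

```text
t: 6.05
eef_pos: [0.5549, -0.1091, 0.4422]
ee_rot: [1.636, 1.571, 0.102]
force: [-1.2, -0.3, -1.1]
width: 0.0875
```

Request:
play_rows:
  steps:
    - {"gripper":1,"tx":0,"ty":0,"tz":0,"ax":-1,"ay":0,"az":0}
    - {"gripper":1,"tx":0,"ty":0,"tz":0,"ax":-1,"ay":0,"az":0}
    - {"gripper":1,"tx":0,"ty":0,"tz":0,"ax":-1,"ay":0,"az":0}
    - {"gripper":1,"tx":0,"ty":0,"tz":0,"ax":-1,"ay":0,"az":0}
    - {"gripper":1,"tx":0,"ty":0,"tz":0,"ax":-1,"ay":0,"az":0}
    - {"gripper":1,"tx":0,"ty":0,"tz":0,"ax":-1,"ay":0,"az":0}
    - {"gripper":1,"tx":0,"ty":0,"tz":0,"ax":-1,"ay":0,"az":0}
    - {"gripper":1,"tx":0,"ty":0,"tz":0,"ax":-1,"ay":0,"az":0}
    - {"gripper":1,"tx":0,"ty":0,"tz":0,"ax":-1,"ay":0,"az":0}
    - {"gripper":1,"tx":0,"ty":0,"tz":0,"ax":-1,"ay":0,"az":0}
    - {"gripper":1,"tx":0,"ty":0,"tz":0,"ax":0,"ay":0,"az":0}
    - {"gripper":1,"tx":0,"ty":0,"tz":0,"ax":0,"ay":0,"az":0}

```text
t: 7.05
eef_pos: [0.5549, -0.1091, 0.4422]
ee_rot: [0.941, 1.571, 0.448]
force: [-0.8, 0.6, 0.4]
width: 0.0876
```

```bash
python3 -c "
from h import *
plan(C(0,-.15,.195),-27)
print(now()[0]['q'])"
```

```text
t 7.05 tcp [ 0.5549 -0.1091  0.4422] target tcp [ 0.576  -0.0891  0.354 ] tool-x [ 1.e-04  1.e-04 -1.e+00]
phi -28.27 q6 2.496 F [-0.84  0.59  0.44] w 0.0876
shift units tool x,y,z: [3.53 1.11 0.36]
turn units now: [-0.21  0.   -0.  ]
shift units after turn: [3.53 1.1  0.39]
[ 1.51837244e-01  1.56318428e-01 -1.75235224e-01 -3.72838365e-05
 -1.23912716e+00  2.49643436e+00]
```

Request:
play_rows:
  newtons: 30
  steps:
    - {"gripper":1,"tx":0,"ty":0.6,"tz":0.2,"ax":-0.2,"ay":0,"az":0}
    - {"gripper":1,"tx":0,"ty":0.5,"tz":0.18,"ax":0,"ay":0,"az":0}
    - {"gripper":1,"tx":0.5,"ty":0,"tz":0,"ax":0,"ay":0,"az":0}
    - {"gripper":1,"tx":0.6,"ty":0,"tz":0,"ax":0,"ay":0,"az":0}
    - {"gripper":1,"tx":0.6,"ty":0,"tz":0,"ax":0,"ay":0,"az":0}
    - {"gripper":1,"tx":0.6,"ty":0,"tz":0,"ax":0,"ay":0,"az":0}
    - {"gripper":1,"tx":0.6,"ty":0,"tz":0,"ax":0,"ay":0,"az":0}
    - {"gripper":1,"tx":0.6,"ty":0,"tz":0,"ax":0,"ay":0,"az":0}
    - {"gripper":1,"tx":0,"ty":0,"tz":0,"ax":0,"ay":0,"az":0}
    - {"gripper":1,"tx":0,"ty":0,"tz":0,"ax":0,"ay":0,"az":0}

```text
t: 7.88
eef_pos: [0.5765, -0.0886, 0.3541]
ee_rot: [-2.401, 1.569, -2.87]
force: [0.0, 0.2, 0.4]
width: 0.0877
```

```bash
python3 -c "
from h import *
plan(C(0,-.15,.195),-27)
for n in ('scene','top'):
    im=optics.grab_frame(n)[:,:,::-1]
    cv2.imwrite(f'pics/{n}1.png',cv2.resize(im[100:300,200:440],None,fx=3,fy=3,interpolation=cv2.INTER_CUBIC))
"
```

```text
t 7.8833 tcp [ 0.5765 -0.0886  0.3541] target tcp [ 0.576  -0.0891  0.354 ] tool-x [-1.8e-03 -5.0e-04 -1.0e+00]
phi -26.84 q6 2.49 F [0.04 0.21 0.44] w 0.0877
shift units tool x,y,z: [ 0.   -0.02 -0.01]
turn units now: [ 0.03 -0.01  0.01]
shift units after turn: [ 0.   -0.02 -0.01]
```

View pics/scene1.png

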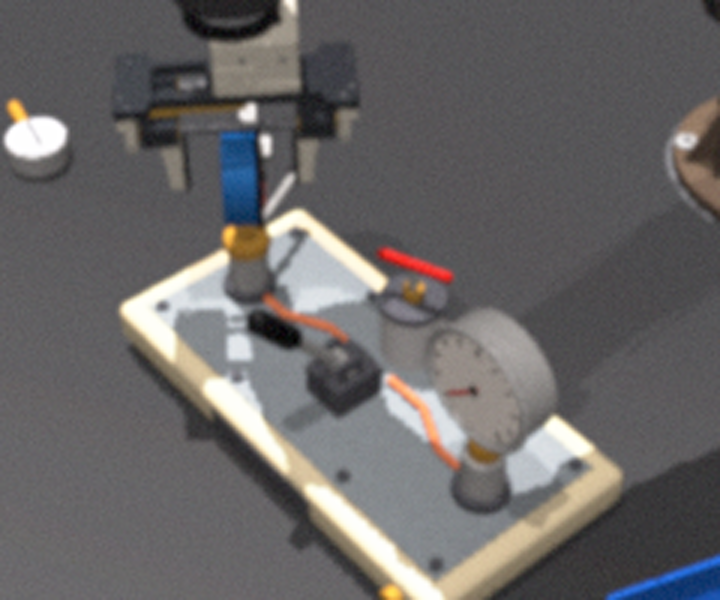

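View pics/top1.png

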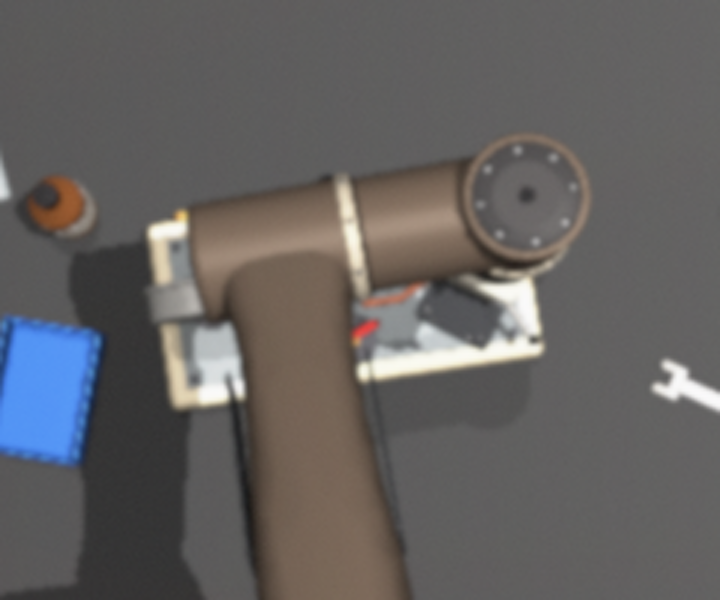

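Request:
play_rows:
  newtons: 45
  steps:
    - {"gripper":0,"tx":0,"ty":0,"tz":0,"ax":0,"ay":0,"az":0}
    - {"gripper":0,"tx":0,"ty":0,"tz":0,"ax":0,"ay":0,"az":0}
    - {"gripper":0,"tx":0,"ty":0,"tz":0,"ax":0,"ay":0,"az":0}
    - {"gripper":0,"tx":0,"ty":0,"tz":0,"ax":0,"ay":0,"az":0}
    - {"gripper":0,"tx":0,"ty":0,"tz":0,"ax":0,"ay":0,"az":0}
    - {"gripper":0,"tx":0,"ty":0,"tz":0,"ax":0,"ay":0,"az":0}

```text
t: 8.48
eef_pos: [0.576, -0.0891, 0.3548]
ee_rot: [0.686, 1.571, 0.219]
force: [-0.0, -0.1, -0.8]
width: 0.0533
```

```bash
python3 -c "
from h import *
plan(C(0,-.15,.195),-171.5); print(now()[0]['moment'])
for n in ('scene',):
    im=optics.grab_frame(n)[:,:,::-1]
    cv2.imwrite(f'pics/{n}2.png',im)
"
```

```text
t 8.4833 tcp [ 0.576  -0.0891  0.3548] target tcp [ 0.576  -0.0891  0.354 ] tool-x [ 2.e-04  0.e+00 -1.e+00]
phi -26.77 q6 2.493 F [-0.03 -0.09 -0.78] w 0.0533
shift units tool x,y,z: [ 0.03  0.   -0.  ]
turn units now: [24.12 -0.   -0.  ]
shift units after turn: [ 0.03 -0.   -0.  ]
[-0.16846529  0.03926431 -0.0308211 ]
```

View pics/scene2.png

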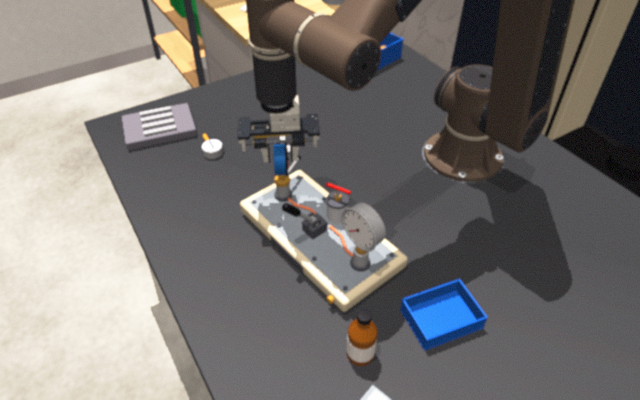

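Request:
play_rows:
  newtons: 45
  steps:
    - {"gripper":0,"tx":0,"ty":0,"tz":0,"ax":0,"ay":0,"az":0}
    - {"gripper":0,"tx":0,"ty":0,"tz":0,"ax":0,"ay":0,"az":0}
    - {"gripper":0,"tx":0,"ty":0,"tz":0,"ax":0,"ay":0,"az":0}
    - {"gripper":0,"tx":0,"ty":0,"tz":0,"ax":0,"ay":0,"az":0}
    - {"gripper":0,"tx":0,"ty":0,"tz":0,"ax":0,"ay":0,"az":0}
    - {"gripper":0,"tx":0,"ty":0,"tz":0,"ax":0,"ay":0,"az":0}

```text
t: 9.03
eef_pos: [0.5761, -0.0891, 0.3547]
ee_rot: [0.377, 1.571, -0.09]
force: [0.2, -1.1, -0.5]
width: 0.0318
```

```bash
python3 -c "
from h import *
plan(C(0,-.15,.195),-171.5); print(now()[0]['moment'])
"
```

```text
t 9.0333 tcp [ 0.5761 -0.0891  0.3547] target tcp [ 0.576  -0.0891  0.354 ] tool-x [ 2.e-04 -0.e+00 -1.e+00]
phi -26.77 q6 2.493 F [ 0.2  -1.05 -0.54] w 0.0318
shift units tool x,y,z: [ 0.03 -0.   -0.  ]
turn units now: [24.12 -0.   -0.  ]
shift units after turn: [ 0.03 -0.    0.  ]
[-0.40363251 -0.27709102 -0.19289614]
```

Request:
play_rows:
  newtons: 45
  steps:
    - {"gripper":0,"tx":0,"ty":0,"tz":0,"ax":0.3,"ay":0,"az":0}
    - {"gripper":0,"tx":0,"ty":0,"tz":0,"ax":0.6,"ay":0,"az":0}
    - {"gripper":0,"tx":0,"ty":0,"tz":0,"ax":0.8,"ay":0,"az":0}
    - {"gripper":0,"tx":0,"ty":0,"tz":0,"ax":0.8,"ay":0,"az":0}
    - {"gripper":0,"tx":0,"ty":0,"tz":0,"ax":0.5,"ay":0,"az":0}

```text
t: 9.45
eef_pos: [0.5758, -0.089, 0.3546]
ee_rot: [-2.298, 1.57, -3.084]
force: [-1.8, 0.5, 0.6]
width: 0.0315
```

```bash
python3 -c "
from h import *
plan(C(0,-.15,.195),-171.5); print(now()[0]['moment'])
for n in ('scene',):
    im=optics.grab_frame(n)[:,:,::-1]
    cv2.imwrite(f'pics/{n}3.png',cv2.resize(im[100:300,200:440],None,fx=3,fy=3,interpolation=cv2.INTER_CUBIC))
"
```

```text
t 9.45 tcp [ 0.5758 -0.089   0.3546] target tcp [ 0.576  -0.0891  0.354 ] tool-x [-9.e-04 -1.e-04 -1.e+00]
phi -44.99 q6 2.174 F [-1.76  0.46  0.59] w 0.0315
shift units tool x,y,z: [0.02 0.01 0.01]
turn units now: [2.108e+01 0.000e+00 1.000e-02]
shift units after turn: [ 0.02  0.   -0.01]
[-0.01814958  0.54252491  0.1732512 ]
```

View pics/scene3.png

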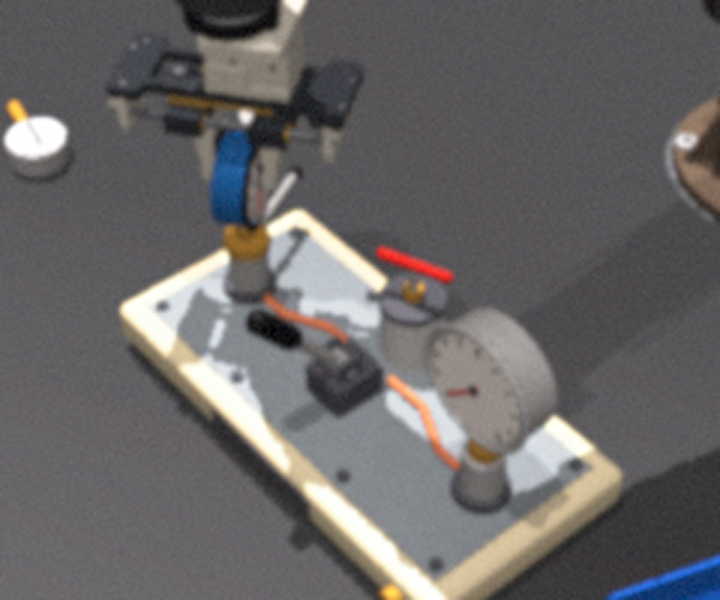

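Request:
play_rows:
  newtons: 45
  steps:
    - {"gripper":0,"tx":0,"ty":0,"tz":0,"ax":0.5,"ay":0,"az":0}
    - {"gripper":0,"tx":0,"ty":0,"tz":0,"ax":0.8,"ay":0,"az":0}
    - {"gripper":0,"tx":0,"ty":0,"tz":0,"ax":0.9,"ay":0,"az":0}
    - {"gripper":0,"tx":0,"ty":0,"tz":0,"ax":0.9,"ay":0,"az":0}
    - {"gripper":0,"tx":0,"ty":0,"tz":0,"ax":0.9,"ay":0,"az":0}
    - {"gripper":0,"tx":0,"ty":0,"tz":0,"ax":0.9,"ay":0,"az":0}
    - {"gripper":0,"tx":0,"ty":0,"tz":0,"ax":0.9,"ay":0,"az":0}
    - {"gripper":0,"tx":0,"ty":0,"tz":0,"ax":0.9,"ay":0,"az":0}
    - {"gripper":0,"tx":0,"ty":0,"tz":0,"ax":0.9,"ay":0,"az":0}
    - {"gripper":0,"tx":0,"ty":0,"tz":0,"ax":0.9,"ay":0,"az":0}
    - {"gripper":0,"tx":0,"ty":0,"tz":0,"ax":0.9,"ay":0,"az":0}
    - {"gripper":0,"tx":0,"ty":0,"tz":0,"ax":0.9,"ay":0,"az":0}
    - {"gripper":0,"tx":0,"ty":0,"tz":0,"ax":0.9,"ay":0,"az":0}
    - {"gripper":0,"tx":0,"ty":0,"tz":0,"ax":0.9,"ay":0,"az":0}
    - {"gripper":0,"tx":0,"ty":0,"tz":0,"ax":0.9,"ay":0,"az":0}
    - {"gripper":0,"tx":0,"ty":0,"tz":0,"ax":0.9,"ay":0,"az":0}
    - {"gripper":0,"tx":0,"ty":0,"tz":0,"ax":0.9,"ay":0,"az":0}
    - {"gripper":0,"tx":0,"ty":0,"tz":0,"ax":0.9,"ay":0,"az":0}
    - {"gripper":0,"tx":0,"ty":0,"tz":0,"ax":0.9,"ay":0,"az":0}
    - {"gripper":0,"tx":0,"ty":0,"tz":0,"ax":0.9,"ay":0,"az":0}

```text
t: 11.17
eef_pos: [0.5752, -0.0874, 0.354]
ee_rot: [-1.584, 1.567, 2.082]
force: [-4.5, 10.7, 1.9]
width: 0.0317
```

```bash
python3 -c "
from h import *
plan(C(0,-.15,.195),-171.5); print(now()[0]['moment'])
"
```

```text
t 11.1667 tcp [ 0.5752 -0.0874  0.354 ] target tcp [ 0.576  -0.0891  0.354 ] tool-x [-0.0019  0.0033 -1.    ]
phi -149.92 q6 0.343 F [-4.54 10.69  1.87] w 0.0317
shift units tool x,y,z: [0.   0.07 0.01]
turn units now: [3.6  0.01 0.04]
shift units after turn: [ 0.    0.07 -0.02]
[4.59831931 1.76123108 0.23325446]
```

Request:
play_rows:
  newtons: 45
  steps:
    - {"gripper":0,"tx":0,"ty":0,"tz":0,"ax":0.9,"ay":0,"az":0}
    - {"gripper":0,"tx":0,"ty":0,"tz":0,"ax":0.9,"ay":0,"az":0}
    - {"gripper":0,"tx":0,"ty":0,"tz":0,"ax":0.8,"ay":0,"az":0}
    - {"gripper":0,"tx":0,"ty":0,"tz":0,"ax":0.5,"ay":0,"az":0}
    - {"gripper":0,"tx":0,"ty":0,"tz":0,"ax":0.3,"ay":0,"az":0}
    - {"gripper":0,"tx":0,"ty":0,"tz":0,"ax":0,"ay":0,"az":0}
    - {"gripper":0,"tx":0,"ty":0,"tz":0,"ax":0,"ay":0,"az":0}

```text
t: 11.75
eef_pos: [0.5755, -0.0873, 0.354]
ee_rot: [-1.416, 1.567, 1.899]
force: [-3.6, 11.0, 1.2]
width: 0.0319
```

```bash
python3 -c "
from h import *
plan(C(0,-.15,.195),-171.5); print(now()[0]['moment'])
for n in ('scene',):
    im=optics.grab_frame(n)[:,:,::-1]
    cv2.imwrite(f'pics/{n}4.png',cv2.resize(im[100:300,200:440],None,fx=3,fy=3,interpolation=cv2.INTER_CUBIC))
"
```

```text
t 11.75 tcp [ 0.5755 -0.0873  0.354 ] target tcp [ 0.576  -0.0891  0.354 ] tool-x [-0.0012  0.0037 -1.    ]
phi -170.08 q6 -0.009 F [-3.65 11.    1.2 ] w 0.0319
shift units tool x,y,z: [-0.    0.07 -0.01]
turn units now: [0.24 0.01 0.04]
shift units after turn: [-0.    0.07 -0.01]
[ 4.65112679  1.37871301 -0.02661435]
```

View pics/scene4.png

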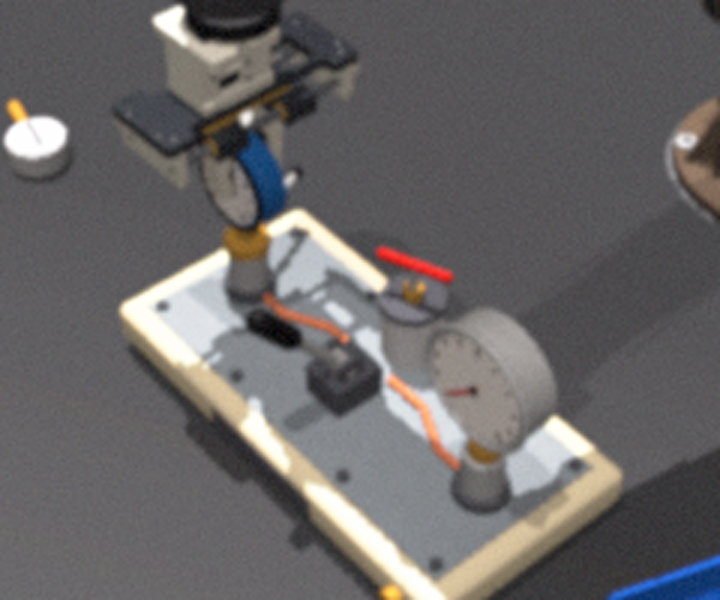

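Request:
play_rows:
  newtons: 45
  steps:
    - {"gripper":0,"tx":0,"ty":0,"tz":0,"ax":0.2,"ay":0,"az":0}
    - {"gripper":0,"tx":0,"ty":0,"tz":0,"ax":0,"ay":0,"az":0}
    - {"gripper":0,"tx":0,"ty":0,"tz":0,"ax":0,"ay":0,"az":0}

```text
t: 12.05
eef_pos: [0.5755, -0.0873, 0.354]
ee_rot: [-1.388, 1.567, 1.906]
force: [-2.4, 11.2, 1.0]
width: 0.0319
```

```bash
python3 -c "
from h import *
plan(C(0,-.15,.195),-171.5)
for c in ('scene',):
  optics.grab_frame(c)
  for n in ('test_face','test_back','test_port','ref_port'):
    for k in finder.pinpoint(n,c)[:1]: print(n,k['confidence'],k['location'])
  for n in ('test_gauge',):
    for k in finder.silhouettes(n,c)[:1]: print(n,k['confidence'],k['extent'])
print(proj('scene',C(.017,-.15,.178)),proj('scene',C(-.017,-.15,.178)))
"
```

```text
t 12.05 tcp [ 0.5755 -0.0873  0.354 ] target tcp [ 0.576  -0.0891  0.354 ] tool-x [-0.0013  0.0036 -1.    ]
phi -171.27 q6 -0.029 F [-2.36 11.17  1.01] w 0.0319
shift units tool x,y,z: [-0.    0.07 -0.01]
turn units now: [0.04 0.01 0.04]
shift units after turn: [-0.    0.07 -0.01]
test_face 0.91 [158.1, 276.5]
test_back 0.84 [157.1, 285.7]
test_port 0.77 [193.8, 280.6]
ref_port 0.71 [263.9, 356.0]
test_gauge 0.77 [273.6, 147.4, 296.8, 181.0]
[162.19224308 274.72968577] [156.55444404 285.48905762]
```

Request:
play_rows:
  newtons: 45
  steps:
    - {"gripper":0.8,"tx":0,"ty":0,"tz":0,"ax":0,"ay":0,"az":0}
    - {"gripper":0.8,"tx":0,"ty":0,"tz":0,"ax":0,"ay":0,"az":0}
    - {"gripper":0.8,"tx":0,"ty":0,"tz":0,"ax":0,"ay":0,"az":0}
    - {"gripper":0.8,"tx":0,"ty":0,"tz":0,"ax":0,"ay":0,"az":0}
    - {"gripper":0.8,"tx":0,"ty":0,"tz":0,"ax":0,"ay":0,"az":0}
    - {"gripper":0.8,"tx":-0.5,"ty":0,"tz":0,"ax":0,"ay":0,"az":0}
    - {"gripper":0.8,"tx":-0.8,"ty":0,"tz":0,"ax":0,"ay":0,"az":0}
    - {"gripper":0.8,"tx":-0.8,"ty":0,"tz":0,"ax":0,"ay":0,"az":0}
    - {"gripper":0.8,"tx":-0.6,"ty":0,"tz":0,"ax":0,"ay":0,"az":0}

```text
t: 13.1
eef_pos: [0.5762, -0.0894, 0.4238]
ee_rot: [2.678, 1.57, -0.313]
force: [0.2, 0.7, 1.1]
width: 0.0698
```

```bash
python3 -c "
from h import *
plan(C(-.085,-.21,.2),-80)
im=optics.grab_frame('scene')[:,:,::-1]
cv2.imwrite('pics/scene5.png',cv2.resize(im[130:300,230:420],None,fx=3.5,fy=3.5,interpolation=cv2.INTER_CUBIC))
for n in ('test_face','test_back'):
    for k in finder.pinpoint(n,'scene')[:1]: print(n,k['confidence'],k['location'])
"
```

```text
t 13.1 tcp [ 0.5762 -0.0894  0.4238] target tcp [ 0.5008 -0.1609  0.359 ] tool-x [ 1.1e-03 -4.0e-04 -1.0e+00]
phi -171.36 q6 -0.031 F [0.24 0.72 1.08] w 0.0698
shift units tool x,y,z: [2.59 2.37 3.41]
turn units now: [-1.523e+01 -0.000e+00 -1.000e-02]
shift units after turn: [ 2.59 -3.47  2.29]
test_face 0.7 [161.6, 274.2]
test_back 0.56 [157.6, 285.2]
```

View pics/scene5.png

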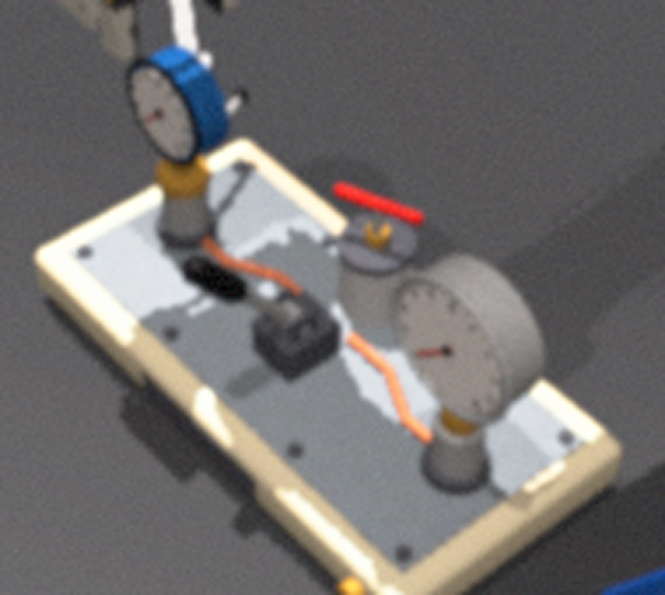

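```bash
python3 -c "
from h import *
plan(C(-.070,-.245,.095),-81.5,False)
"
```

```text
t 13.25 tcp [ 0.5762 -0.0893  0.4235] target tcp [ 0.5208 -0.1933  0.273 ] tool-x [ 2.8e-03  2.0e-04 -1.0e+00]
phi -171.36 q6 -0.031 F [ 0.42  0.45 -0.25] w 0.0702
shift units tool x,y,z: [6.01 3.78 2.83]
turn units now: [-14.98  -0.02  -0.02]
shift units after turn: [ 6.02 -2.81  3.79]
```

Request:
play_rows:
  newtons: 20
  steps:
    - {"gripper":0,"tx":0,"ty":0.78,"tz":0.63,"ax":0,"ay":0,"az":0}
    - {"gripper":0,"tx":0,"ty":1,"tz":0.7,"ax":0,"ay":0,"az":0}
    - {"gripper":0,"tx":0,"ty":1,"tz":0.75,"ax":0,"ay":0,"az":0}
    - {"gripper":0,"tx":0,"ty":1,"tz":0.75,"ax":0,"ay":0,"az":0}
    - {"gripper":0,"tx":0,"ty":0,"tz":0,"ax":-1,"ay":0,"az":0}
    - {"gripper":0,"tx":0,"ty":0,"tz":0,"ax":-1,"ay":0,"az":0}
    - {"gripper":0,"tx":0,"ty":0,"tz":0,"ax":-1,"ay":0,"az":0}
    - {"gripper":0,"tx":0,"ty":0,"tz":0,"ax":-1,"ay":0,"az":0}
    - {"gripper":0,"tx":0,"ty":0,"tz":0,"ax":-1,"ay":0,"az":0}
    - {"gripper":0,"tx":0,"ty":0,"tz":0,"ax":-1,"ay":0,"az":0}
    - {"gripper":0,"tx":0,"ty":0,"tz":0,"ax":-1,"ay":0,"az":0}
    - {"gripper":0,"tx":0,"ty":0,"tz":0,"ax":-1,"ay":0,"az":0}
    - {"gripper":0,"tx":0,"ty":0,"tz":0,"ax":-1,"ay":0,"az":0}
    - {"gripper":0,"tx":0,"ty":0,"tz":0,"ax":-1,"ay":0,"az":0}
    - {"gripper":0,"tx":0,"ty":0,"tz":0,"ax":-1,"ay":0,"az":0}
    - {"gripper":0,"tx":0,"ty":0,"tz":0,"ax":-1,"ay":0,"az":0}
    - {"gripper":0,"tx":0,"ty":0,"tz":0,"ax":-1,"ay":0,"az":0}
    - {"gripper":0,"tx":0,"ty":0,"tz":0,"ax":-1,"ay":0,"az":0}
    - {"gripper":0,"tx":0,"ty":0,"tz":0,"ax":-1,"ay":0,"az":0}

```text
t: 14.83
eef_pos: [0.52, -0.1932, 0.4211]
ee_rot: [-1.888, 1.569, 2.98]
force: [-0.5, -0.7, -0.3]
width: 0.0003
```

Request:
play_rows:
  steps:
    - {"gripper":0,"tx":0.5,"ty":0,"tz":0,"ax":0,"ay":0,"az":0}
    - {"gripper":0,"tx":0.9,"ty":0,"tz":0,"ax":0,"ay":0,"az":0}
    - {"gripper":0,"tx":0.9,"ty":0,"tz":0,"ax":0,"ay":0,"az":0}
    - {"gripper":0,"tx":0.9,"ty":0,"tz":0,"ax":0,"ay":0,"az":0}
    - {"gripper":0,"tx":0.9,"ty":0,"tz":0,"ax":0,"ay":0,"az":0}
    - {"gripper":0,"tx":0.9,"ty":0,"tz":0,"ax":0,"ay":0,"az":0}
    - {"gripper":0,"tx":0.6,"ty":0,"tz":0,"ax":0,"ay":0,"az":0}
    - {"gripper":0,"tx":0.4,"ty":0,"tz":0,"ax":0,"ay":0,"az":0}
    - {"gripper":0,"tx":0,"ty":0,"tz":0,"ax":0,"ay":0,"az":0}

```text
t: 15.58
eef_pos: [0.5193, -0.1931, 0.2694]
ee_rot: [-1.823, 1.566, 3.039]
force: [-0.4, 0.1, 0.5]
width: 0.0002
```

```bash
python3 -c "
from h import *
plan(C(-.080,-.135,.095),-81.5,False)
im=optics.grab_frame('scene')[:,:,::-1]
cv2.imwrite('pics/scene6.png',cv2.resize(im[80:280,200:440],None,fx=3,fy=3,interpolation=cv2.INTER_CUBIC))
"
```

```text
t 15.5833 tcp [ 0.5193 -0.1931  0.2694] target tcp [ 0.4947 -0.086   0.273 ] tool-x [-4.8e-03  5.0e-04 -1.0e+00]
phi -81.39 q6 1.724 F [-0.37  0.07  0.52] w 0.0002
shift units tool x,y,z: [-0.14 -0.33 -4.38]
turn units now: [ 0.02 -0.01  0.04]
shift units after turn: [-0.14 -0.34 -4.38]
```

View pics/scene6.png

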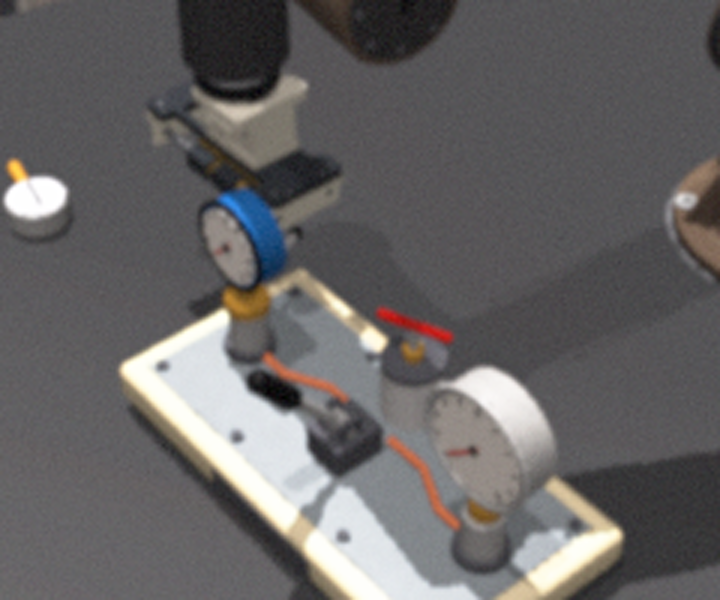

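Request:
play_rows:
  steps:
    - {"gripper":0,"tx":-0.14,"ty":0,"tz":-0.3,"ax":0,"ay":0,"az":0}
    - {"gripper":0,"tx":0,"ty":0,"tz":-0.3,"ax":0,"ay":0,"az":0}
    - {"gripper":0,"tx":0,"ty":0,"tz":-0.3,"ax":0,"ay":0,"az":0}
    - {"gripper":0,"tx":0,"ty":-0.03,"tz":-0.3,"ax":0,"ay":0,"az":0}
    - {"gripper":0,"tx":0,"ty":-0.03,"tz":-0.3,"ax":0,"ay":0,"az":0}
    - {"gripper":0,"tx":0,"ty":-0.03,"tz":-0.3,"ax":0,"ay":0,"az":0}
    - {"gripper":0,"tx":0,"ty":-0.03,"tz":-0.3,"ax":0,"ay":0,"az":0}
    - {"gripper":0,"tx":0,"ty":-0.03,"tz":-0.3,"ax":0,"ay":0,"az":0}

```text
t: 16.3
eef_pos: [0.507, -0.1338, 0.2757]
ee_rot: [-1.224, 1.57, -2.644]
force: [-1.6, -3.4, 0.5]
width: 0.0002
```

```bash
python3 -c "
from h import *
plan(C(-.080,-.135,.095),-81.5,False)
im=optics.grab_frame('scene')[:,:,::-1]
cv2.imwrite('pics/scene7.png',cv2.resize(im[80:280,200:440],None,fx=3,fy=3,interpolation=cv2.INTER_CUBIC))
"
```

```text
t 16.3 tcp [ 0.507  -0.1338  0.2757] target tcp [ 0.4947 -0.086   0.273 ] tool-x [-6.e-04 -3.e-04 -1.e+00]
phi -81.35 q6 1.605 F [-1.57 -3.36  0.55] w 0.0002
shift units tool x,y,z: [ 0.11 -0.2  -1.96]
turn units now: [0.03 0.   0.01]
shift units after turn: [ 0.11 -0.21 -1.96]
```

View pics/scene7.png

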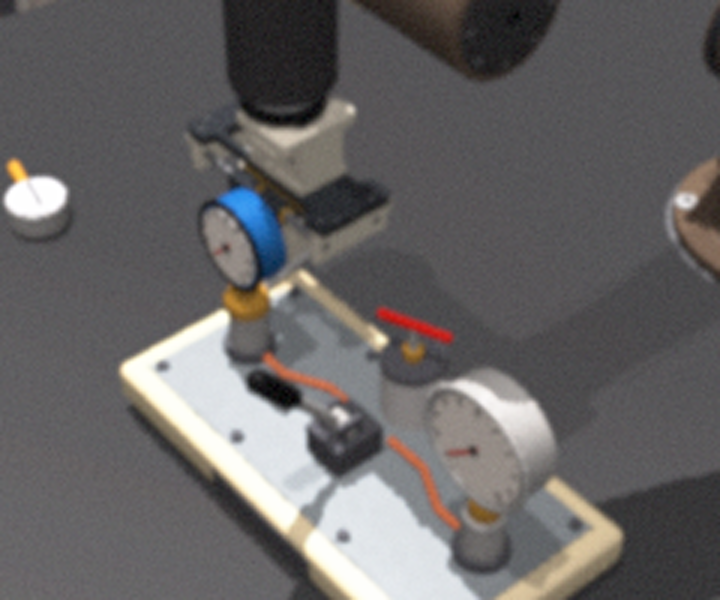

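Request:
play_rows:
  steps:
    - {"gripper":0,"tx":0,"ty":-0.03,"tz":-0.3,"ax":0,"ay":0,"az":0}
    - {"gripper":0,"tx":0,"ty":-0.03,"tz":-0.3,"ax":0,"ay":0,"az":0}
    - {"gripper":0,"tx":0,"ty":-0.03,"tz":-0.3,"ax":0,"ay":0,"az":0}
    - {"gripper":0,"tx":0,"ty":-0.03,"tz":-0.3,"ax":0,"ay":0,"az":0}
    - {"gripper":0,"tx":0,"ty":-0.03,"tz":-0.3,"ax":0,"ay":0,"az":0}

```text
t: 16.77
eef_pos: [0.4988, -0.0971, 0.276]
ee_rot: [1.474, 1.569, 0.054]
force: [1.9, -4.1, -0.4]
width: 0.0
```

Request:
play_rows:
  steps:
    - {"gripper":0,"tx":0,"ty":0,"tz":-0.2,"ax":0,"ay":0,"az":0}
    - {"gripper":0,"tx":0,"ty":0,"tz":0,"ax":0,"ay":0,"az":0}

```text
t: 16.93
eef_pos: [0.4975, -0.0919, 0.2758]
ee_rot: [2.067, 1.57, 0.647]
force: [0.6, -0.9, 0.3]
width: 0.0006
```

```bash
python3 -c "
from h import *
plan(C(-.080,-.135,.095),-81.5,False)
"
```

```text
t 16.9333 tcp [ 0.4975 -0.0919  0.2758] target tcp [ 0.4947 -0.086   0.273 ] tool-x [ 5.e-04  4.e-04 -1.e+00]
phi -81.31 q6 1.517 F [ 0.61 -0.95  0.26] w 0.0006
shift units tool x,y,z: [ 0.11 -0.08 -0.25]
turn units now: [ 0.03 -0.   -0.01]
shift units after turn: [ 0.11 -0.08 -0.25]
```

Not at the stop yet; push on in small steps.

Request:
play_rows:
  steps:
    - {"gripper":0,"tx":0,"ty":0,"tz":-0.2,"ax":0,"ay":0,"az":0}
    - {"gripper":0,"tx":0,"ty":0,"tz":-0.1,"ax":0,"ay":0,"az":0}

```text
t: 17.1
eef_pos: [0.4964, -0.0852, 0.2757]
ee_rot: [1.106, 1.571, -0.314]
force: [1.5, -3.8, 0.4]
width: 0.0004
```

Request:
play_rows:
  steps:
    - {"gripper":0,"tx":0,"ty":0,"tz":-0.15,"ax":0,"ay":0,"az":0}

```text
t: 17.18
eef_pos: [0.4958, -0.0817, 0.2757]
ee_rot: [-0.5, 1.571, -1.92]
force: [1.7, -3.5, 0.1]
width: 0.0003
```

Request:
play_rows:
  steps:
    - {"gripper":0,"tx":0,"ty":0,"tz":-0.1,"ax":0,"ay":0,"az":0}

```text
t: 17.27
eef_pos: [0.4953, -0.0791, 0.2756]
ee_rot: [-1.406, 1.571, -2.826]
force: [1.1, -3.1, -0.6]
width: 0.0009
```

Request:
play_rows:
  steps:
    - {"gripper":0,"tx":0,"ty":0,"tz":-0.15,"ax":0,"ay":0,"az":0}
    - {"gripper":0,"tx":0,"ty":0,"tz":-0.1,"ax":0,"ay":0,"az":0}

```text
t: 17.43
eef_pos: [0.4951, -0.0752, 0.2761]
ee_rot: [-0.07, 1.566, -1.489]
force: [12.7, -38.4, -8.1]
width: 0.0003
```

Request:
play_rows:
  steps:
    - {"gripper":0,"tx":0,"ty":0,"tz":-0.1,"ax":0,"ay":0,"az":0}
    - {"gripper":0,"tx":0,"ty":0,"tz":0,"ax":0,"ay":0,"az":0}

```text
t: 17.6
eef_pos: [0.4951, -0.0744, 0.2763]
ee_rot: [-0.059, 1.563, -1.478]
force: [14.0, -41.8, -8.2]
width: 0.0005
```

```bash
python3 -c "
from h import *
plan(C(-.080,-.135,.095),-81.5,False)
im=optics.grab_frame('scene')[:,:,::-1]
cv2.imwrite('pics/scene8.png',cv2.resize(im[80:280,200:440],None,fx=3,fy=3,interpolation=cv2.INTER_CUBIC))
"
```

```text
t 17.6 tcp [ 0.4951 -0.0744  0.2763] target tcp [ 0.4947 -0.086   0.273 ] tool-x [ 7.0e-04 -7.9e-03 -1.0e+00]
phi -81.31 q6 1.468 F [ 14.04 -41.82  -8.19] w 0.0005
shift units tool x,y,z: [ 0.13 -0.09  0.46]
turn units now: [0.03 0.08 0.  ]
shift units after turn: [ 0.13 -0.09  0.46]
```

View pics/scene8.png

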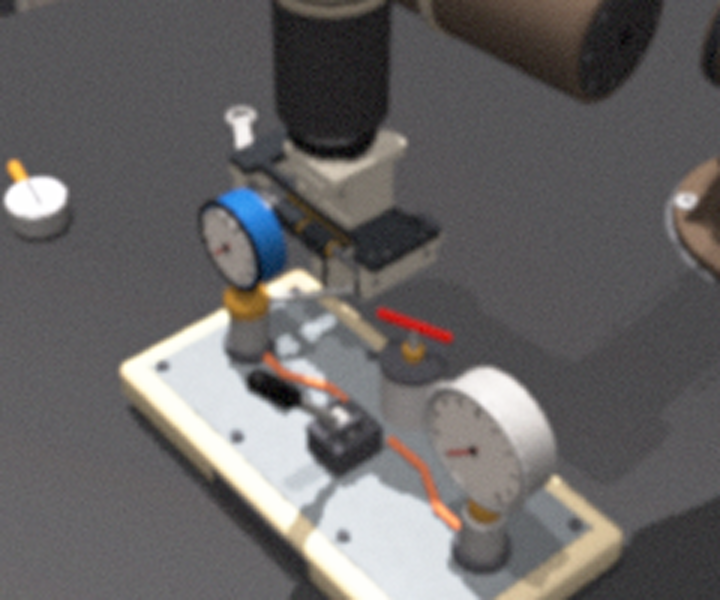

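Request:
play_rows:
  steps:
    - {"gripper":0,"tx":0,"ty":0,"tz":0.4,"ax":0,"ay":0,"az":0}
    - {"gripper":0,"tx":0,"ty":0,"tz":0.4,"ax":0,"ay":0,"az":0}
    - {"gripper":0,"tx":-0.6,"ty":0,"tz":0,"ax":0,"ay":0,"az":0}
    - {"gripper":0,"tx":-1,"ty":0,"tz":0,"ax":0,"ay":0,"az":0}
    - {"gripper":0,"tx":-1,"ty":0,"tz":0,"ax":0,"ay":0,"az":0}
    - {"gripper":0,"tx":-1,"ty":0,"tz":0,"ax":0,"ay":0,"az":0}
    - {"gripper":0.5,"tx":-1,"ty":0,"tz":0,"ax":0,"ay":0,"az":0}
    - {"gripper":0.5,"tx":-0.4,"ty":0,"tz":0,"ax":1,"ay":0,"az":0}
    - {"gripper":0.5,"tx":0,"ty":0,"tz":0,"ax":1,"ay":0,"az":0}
    - {"gripper":0.5,"tx":0,"ty":0,"tz":0,"ax":1,"ay":0,"az":0}
    - {"gripper":0.5,"tx":0,"ty":0,"tz":0,"ax":1,"ay":0,"az":0}
    - {"gripper":0.5,"tx":0,"ty":0,"tz":0,"ax":1,"ay":0,"az":0}
    - {"gripper":0.5,"tx":0,"ty":0,"tz":0,"ax":1,"ay":0,"az":0}
    - {"gripper":0.5,"tx":0,"ty":0,"tz":0,"ax":1,"ay":0,"az":0}
    - {"gripper":0.5,"tx":0,"ty":0,"tz":0,"ax":1,"ay":0,"az":0}
    - {"gripper":0.5,"tx":0,"ty":0,"tz":0,"ax":1,"ay":0,"az":0}
    - {"gripper":0.5,"tx":0,"ty":0,"tz":0,"ax":1,"ay":0,"az":0}
    - {"gripper":0.5,"tx":0,"ty":0,"tz":0,"ax":1,"ay":0,"az":0}
    - {"gripper":0.5,"tx":0,"ty":0,"tz":0,"ax":0.5,"ay":0,"az":0}

```text
t: 19.23
eef_pos: [0.4969, -0.0901, 0.4004]
ee_rot: [-1.574, 1.57, 2.079]
force: [0.1, 0.0, 0.4]
width: 0.0437
```

```bash
python3 -c "
from h import *
plan(C(-.06,0,.15),-150.5)
im=optics.grab_frame('scene')[:,:,::-1]
cv2.imwrite('pics/scene9.png',cv2.resize(im[130:300,230:420],None,fx=3.5,fy=3.5,interpolation=cv2.INTER_CUBIC))
for a in (0,-30):
  a=np.radians(a);print(proj('scene',C(-.1*np.cos(a),-.15-.1*np.sin(a),.107)))
for n in ('test_face','test_back','lock_bar_push','vent_grip'):
    for k in finder.pinpoint(n,'scene')[:1]: print(n,k['confidence'],k['location'])
print('pred push tight',proj('scene',C(-.085*np.cos(a),-.15-.085*np.sin(a),.107)),'vent',proj('scene',C(-.06,0,.15)))
"
```

```text
t 19.2333 tcp [ 0.4969 -0.0901  0.4004] target tcp [0.4946 0.0505 0.309 ] tool-x [-6.0e-04  1.1e-03 -1.0e+00]
phi -150.69 q6 0.302 F [0.08 0.02 0.41] w 0.0437
shift units tool x,y,z: [ 3.66 -4.94 -2.67]
turn units now: [-0.03 -0.    0.01]
shift units after turn: [ 3.66 -4.94 -2.69]
[163.89422008 310.98466988]
[175.5178047  319.11011459]
test_face 0.31 [352.0, 356.4]
test_back 0.86 [158.7, 282.0]
lock_bar_push 0.57 [260.0, 358.4]
vent_grip 0.46 [189.4, 339.5]
pred push tight [176.18961392 313.511998  ] vent [188.17545639 337.15150086]
```

View pics/scene9.png

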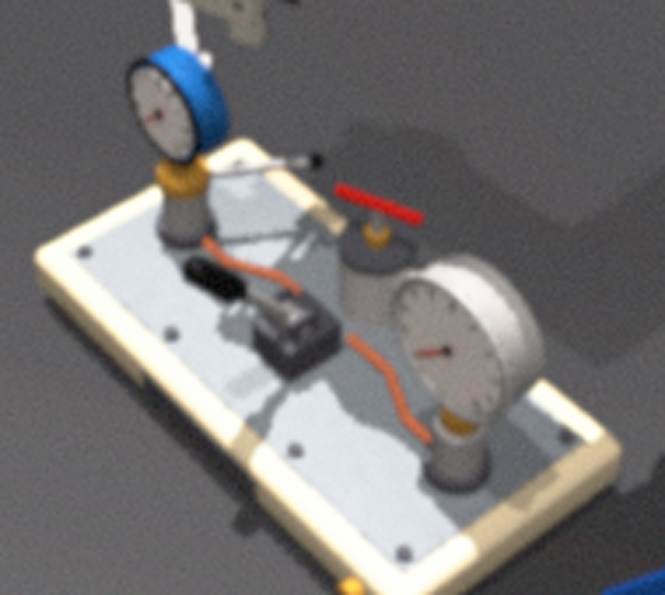

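Request:
play_rows:
  newtons: 20
  steps:
    - {"gripper":0.5,"tx":0,"ty":-0.74,"tz":-0.4,"ax":0,"ay":0,"az":0}
    - {"gripper":0.5,"tx":0,"ty":-1,"tz":-0.54,"ax":0,"ay":0,"az":0}
    - {"gripper":0.5,"tx":0,"ty":-1,"tz":-0.54,"ax":0,"ay":0,"az":0}
    - {"gripper":0.5,"tx":0,"ty":-1,"tz":-0.54,"ax":0,"ay":0,"az":0}
    - {"gripper":0.5,"tx":0,"ty":-0.8,"tz":-0.45,"ax":0,"ay":0,"az":0}
    - {"gripper":0.5,"tx":0,"ty":-0.4,"tz":-0.2,"ax":0,"ay":0,"az":0}
    - {"gripper":0.5,"tx":0.5,"ty":0,"tz":0,"ax":0,"ay":0,"az":0}
    - {"gripper":0.5,"tx":0.8,"ty":0,"tz":0,"ax":0,"ay":0,"az":0}
    - {"gripper":0.5,"tx":0.8,"ty":0,"tz":0,"ax":0,"ay":0,"az":0}
    - {"gripper":0.5,"tx":0.8,"ty":0,"tz":0,"ax":0,"ay":0,"az":0}
    - {"gripper":0.5,"tx":0.6,"ty":0,"tz":0,"ax":0,"ay":0,"az":0}
    - {"gripper":0.5,"tx":0.16,"ty":0,"tz":0,"ax":0,"ay":0,"az":0}
    - {"gripper":0.5,"tx":0,"ty":0,"tz":0,"ax":0,"ay":0,"az":0}

```text
t: 20.57
eef_pos: [0.4938, 0.0496, 0.3082]
ee_rot: [-0.077, 1.568, -2.701]
force: [-0.1, -0.6, 0.3]
width: 0.0439
```

```bash
python3 -c "
from h import *
plan(C(-.06,0,.15),-150.5)
im=optics.grab_frame('scene')[:,:,::-1]
cv2.imwrite('pics/scene10.png',cv2.resize(im[80:280,200:440],None,fx=3,fy=3,interpolation=cv2.INTER_CUBIC))
"
```

```text
t 20.5667 tcp [0.4938 0.0496 0.3082] target tcp [0.4946 0.0505 0.309 ] tool-x [-0.0024 -0.0011 -1.    ]
phi -150.33 q6 0.021 F [-0.1  -0.63  0.29] w 0.0439
shift units tool x,y,z: [-0.03 -0.01 -0.04]
turn units now: [0.03 0.03 0.  ]
shift units after turn: [-0.03 -0.01 -0.04]
```

View pics/scene10.png

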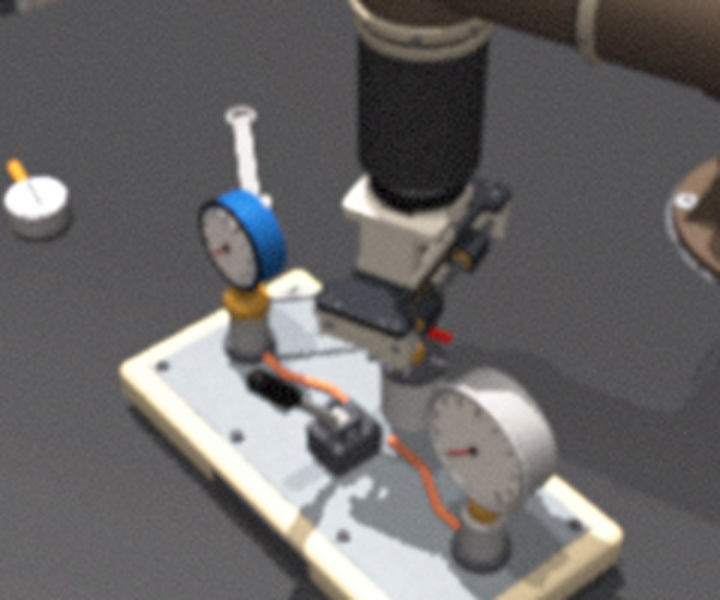

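Request:
play_rows:
  newtons: 20
  steps:
    - {"gripper":0,"tx":0,"ty":0,"tz":0,"ax":0,"ay":0,"az":0}
    - {"gripper":0,"tx":0,"ty":0,"tz":0,"ax":0,"ay":0,"az":0}
    - {"gripper":0,"tx":0,"ty":0,"tz":0,"ax":0,"ay":0,"az":0}
    - {"gripper":0,"tx":0,"ty":0,"tz":0,"ax":0,"ay":0,"az":0}
    - {"gripper":0,"tx":0,"ty":0,"tz":0,"ax":0,"ay":0,"az":0}
    - {"gripper":0,"tx":0,"ty":0,"tz":0,"ax":0,"ay":0,"az":0}
    - {"gripper":0,"tx":0,"ty":0,"tz":0,"ax":0,"ay":0,"az":0}
    - {"gripper":0,"tx":0,"ty":0,"tz":0,"ax":0,"ay":0,"az":0}

```text
t: 21.28
eef_pos: [0.495, 0.0505, 0.3096]
ee_rot: [3.059, 1.568, 0.435]
force: [4.7, 2.9, -3.0]
width: 0.0082
```

```bash
python3 -c "
from h import *
plan(C(-.06,0,.15),156.5);print(now()[0]['moment'])
"
```

```text
t 21.2833 tcp [0.495  0.0505 0.3096] target tcp [0.4946 0.0505 0.309 ] tool-x [ 0.0029  0.0014 -1.    ]
phi -150.34 q6 0.02 F [ 4.66  2.93 -3.03] w 0.0082
shift units tool x,y,z: [ 0.03 -0.01  0.02]
turn units now: [ 8.86 -0.03  0.01]
shift units after turn: [0.03 0.01 0.02]
[ 8.19115810e-01 -1.56133833e+00 -1.99535086e-04]
```

Gripped (8 mm). Turn clockwise to the stop.

Request:
play_rows:
  newtons: 25
  steps:
    - {"gripper":0,"tx":0,"ty":0,"tz":0,"ax":0.4,"ay":0,"az":0}
    - {"gripper":0,"tx":0,"ty":0,"tz":0,"ax":0.7,"ay":0,"az":0}
    - {"gripper":0,"tx":0,"ty":0,"tz":0,"ax":0.8,"ay":0,"az":0}
    - {"gripper":0,"tx":0,"ty":0,"tz":0,"ax":0.8,"ay":0,"az":0}
    - {"gripper":0,"tx":0,"ty":0,"tz":0,"ax":0.8,"ay":0,"az":0}
    - {"gripper":0,"tx":0,"ty":0,"tz":0,"ax":0.8,"ay":0,"az":0}
    - {"gripper":0,"tx":0,"ty":0,"tz":0,"ax":0.8,"ay":0,"az":0}
    - {"gripper":0,"tx":0,"ty":0,"tz":0,"ax":0.8,"ay":0,"az":0}
    - {"gripper":0,"tx":0,"ty":0,"tz":0,"ax":0.8,"ay":0,"az":0}
    - {"gripper":0,"tx":0,"ty":0,"tz":0,"ax":0.6,"ay":0,"az":0}
    - {"gripper":0,"tx":0,"ty":0,"tz":0,"ax":0.6,"ay":0,"az":0}
    - {"gripper":0,"tx":0,"ty":0,"tz":0,"ax":0,"ay":0,"az":0}

```text
t: 22.28
eef_pos: [0.494, 0.0504, 0.3096]
ee_rot: [-1.585, 1.57, 1.244]
force: [-3.2, 4.5, 4.2]
width: 0.0081
```

```bash
python3 -c "
from h import *
plan(C(-.06,0,.15),156.5);print(now()[0]['moment'])
"
```

```text
t 22.2833 tcp [0.494  0.0504 0.3096] target tcp [0.4946 0.0505 0.309 ] tool-x [ 3.e-04  9.e-04 -1.e+00]
phi 162.04 q6 -0.811 F [-3.19  4.52  4.24] w 0.0081
shift units tool x,y,z: [ 0.02 -0.01 -0.02]
turn units now: [0.92 0.   0.01]
shift units after turn: [ 0.02 -0.01 -0.02]
[1.68950472 1.07324963 0.08192876]
```

Request:
play_rows:
  newtons: 25
  steps:
    - {"gripper":0,"tx":0,"ty":0,"tz":0,"ax":0.5,"ay":0,"az":0}
    - {"gripper":0,"tx":0,"ty":0,"tz":0,"ax":0.4,"ay":0,"az":0}
    - {"gripper":0,"tx":0,"ty":0,"tz":0,"ax":0.3,"ay":0,"az":0}
    - {"gripper":0,"tx":0,"ty":0,"tz":0,"ax":0,"ay":0,"az":0}

```text
t: 22.62
eef_pos: [0.4938, 0.0504, 0.3096]
ee_rot: [-1.074, 1.57, 1.631]
force: [-3.8, 5.1, 5.0]
width: 0.0079
```

```bash
python3 -c "
from h import *
plan(C(-.06,0,.15),156.5);print(now()[0]['moment'])
"
```

```text
t 22.6167 tcp [0.4938 0.0504 0.3096] target tcp [0.4946 0.0505 0.309 ] tool-x [-1.e-04  9.e-04 -1.e+00]
phi 155.01 q6 -0.933 F [-3.77  5.07  5.  ] w 0.0079
shift units tool x,y,z: [ 0.02 -0.01 -0.03]
turn units now: [-0.25  0.    0.01]
shift units after turn: [ 0.02 -0.01 -0.03]
[1.99235143 1.54986266 0.17191717]
```

Request:
play_rows:
  newtons: 25
  steps:
    - {"gripper":0,"tx":0,"ty":0,"tz":0,"ax":0.4,"ay":0,"az":0}
    - {"gripper":0,"tx":0,"ty":0,"tz":0,"ax":0.3,"ay":0,"az":0}
    - {"gripper":0,"tx":0,"ty":0,"tz":0,"ax":0,"ay":0,"az":0}

```text
t: 22.87
eef_pos: [0.4938, 0.0504, 0.3095]
ee_rot: [-1.031, 1.57, 1.602]
force: [-4.0, 5.4, 4.2]
width: 0.0087
```

```bash
python3 -c "
from h import *
plan(C(-.06,0,.15),156.5);print(now()[0]['moment'])
"
```

```text
t 22.8667 tcp [0.4938 0.0504 0.3095] target tcp [0.4946 0.0505 0.309 ] tool-x [-0.e+00  7.e-04 -1.e+00]
phi 150.84 q6 -1.006 F [-4.03  5.36  4.21] w 0.0087
shift units tool x,y,z: [ 0.02 -0.02 -0.02]
turn units now: [-0.94  0.    0.01]
shift units after turn: [ 0.02 -0.01 -0.03]
[1.93686338 1.40245145 0.48241333]
```

Request:
play_rows:
  newtons: 25
  steps:
    - {"gripper":0.5,"tx":0,"ty":0,"tz":0,"ax":0,"ay":0,"az":0}
    - {"gripper":0.5,"tx":0,"ty":0,"tz":0,"ax":0,"ay":0,"az":0}
    - {"gripper":0.5,"tx":0,"ty":0,"tz":0,"ax":0,"ay":0,"az":0}
    - {"gripper":0.5,"tx":0,"ty":0,"tz":0,"ax":0,"ay":0,"az":0}
    - {"gripper":0.5,"tx":-0.5,"ty":0,"tz":0,"ax":0,"ay":0,"az":0}
    - {"gripper":0.5,"tx":-1,"ty":0,"tz":0,"ax":0,"ay":0,"az":0}
    - {"gripper":0.5,"tx":-1,"ty":0,"tz":0,"ax":0,"ay":0,"az":0}
    - {"gripper":0.5,"tx":-1,"ty":0,"tz":0,"ax":0,"ay":0,"az":0}
    - {"gripper":0,"tx":-1,"ty":0,"tz":0,"ax":0,"ay":0,"az":0}

```text
t: 23.62
eef_pos: [0.4938, 0.0496, 0.4227]
ee_rot: [1.204, 1.57, -2.447]
force: [1.3, -0.1, -0.2]
width: 0.0405
```

```bash
python3 -c "
from h import *
plan(C(.085,0,.2),98.5,False)
im=optics.grab_frame('scene')[:,:,::-1]
cv2.imwrite('pics/scene11.png',cv2.resize(im[130:300,230:420],None,fx=3.5,fy=3.5,interpolation=cv2.INTER_CUBIC))
a=np.radians(90-32)
for s in (1,-1): print((proj('scene',C(-.06+s*.0345*np.cos(a),s*.0345*np.sin(a),.15))-[130,230])*3.5)
print((proj('scene',C(.085,0,.172))-[130,230])*3.5)
"
```

```text
t 23.6167 tcp [0.4938 0.0496 0.4227] target tcp [0.638  0.0718 0.378 ] tool-x [-4.e-04 -4.e-04 -1.e+00]
phi 150.84 q6 -1.006 F [ 1.35 -0.08 -0.18] w 0.0405
shift units tool x,y,z: [ 1.79 -3.59 -4.6 ]
turn units now: [ 8.72 -0.   -0.01]
shift units after turn: [ 1.79 -5.83  0.03]
[237.94683125 383.4379353 ]
[170.6137822  366.94886438]
[277.62892042 210.13907999]
```

View pics/scene11.png

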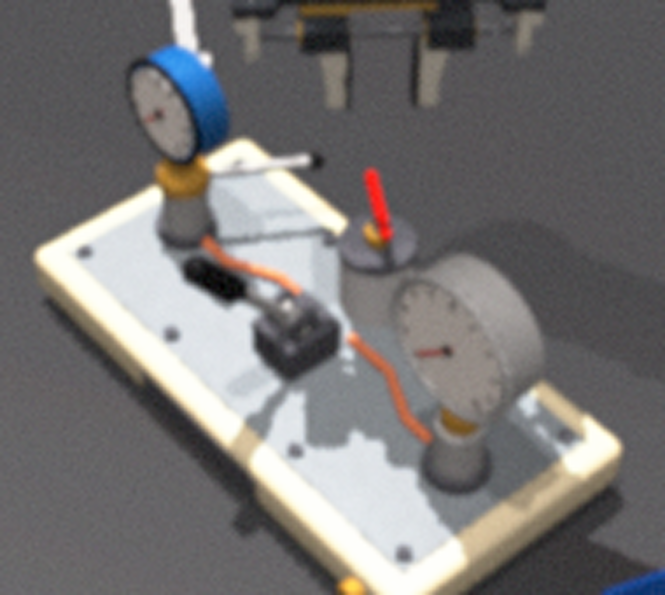

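Request:
play_rows:
  newtons: 25
  steps:
    - {"gripper":0,"tx":0,"ty":0,"tz":0,"ax":0.97,"ay":0,"az":0}
    - {"gripper":0,"tx":0,"ty":0,"tz":0,"ax":0.97,"ay":0,"az":0}
    - {"gripper":0,"tx":0,"ty":0,"tz":0,"ax":0.97,"ay":0,"az":0}
    - {"gripper":0,"tx":0,"ty":0,"tz":0,"ax":0.97,"ay":0,"az":0}
    - {"gripper":0,"tx":0,"ty":0,"tz":0,"ax":0.97,"ay":0,"az":0}
    - {"gripper":0,"tx":0,"ty":0,"tz":0,"ax":0.97,"ay":0,"az":0}
    - {"gripper":0,"tx":0,"ty":0,"tz":0,"ax":0.97,"ay":0,"az":0}
    - {"gripper":0,"tx":0,"ty":0,"tz":0,"ax":0.97,"ay":0,"az":0}
    - {"gripper":0,"tx":0,"ty":0,"tz":0,"ax":0.97,"ay":0,"az":0}
    - {"gripper":0,"tx":0,"ty":-0.6,"tz":0,"ax":0,"ay":0,"az":0}
    - {"gripper":0,"tx":0,"ty":-1,"tz":0,"ax":0,"ay":0,"az":0}
    - {"gripper":0,"tx":0,"ty":-1,"tz":0,"ax":0,"ay":0,"az":0}
    - {"gripper":0,"tx":0,"ty":-1,"tz":0,"ax":0,"ay":0,"az":0}
    - {"gripper":0,"tx":0,"ty":-1,"tz":0,"ax":0,"ay":0,"az":0}
    - {"gripper":0,"tx":0,"ty":-0.6,"tz":0,"ax":0,"ay":0,"az":0}
    - {"gripper":0,"tx":0.5,"ty":0,"tz":0,"ax":0,"ay":0,"az":0}
    - {"gripper":0,"tx":0.5,"ty":0,"tz":0,"ax":0,"ay":0,"az":0}
    - {"gripper":0,"tx":0,"ty":0,"tz":0,"ax":0,"ay":0,"az":0}

```text
t: 25.17
eef_pos: [0.6223, 0.0687, 0.3931]
ee_rot: [1.664, 1.566, -2.901]
force: [-1.2, 0.1, -0.7]
width: 0.0007
```

```bash
python3 -c "
from h import *
plan(C(.0707,0,.1827),98.5,False)
im=optics.grab_frame('scene')[:,:,::-1]
cv2.imwrite('pics/scene12.png',cv2.resize(im[80:280,200:440],None,fx=3,fy=3,interpolation=cv2.INTER_CUBIC))
"
```

```text
t 25.1667 tcp [0.6223 0.0687 0.3931] target tcp [0.6238 0.0697 0.3607] tool-x [-0.0051 -0.0012 -1.    ]
phi 98.42 q6 -1.845 F [-1.18  0.14 -0.75] w 0.0007
shift units tool x,y,z: [ 1.3  -0.07  0.03]
turn units now: [-0.01 -0.   -0.05]
shift units after turn: [ 1.3  -0.07  0.03]
```

View pics/scene12.png

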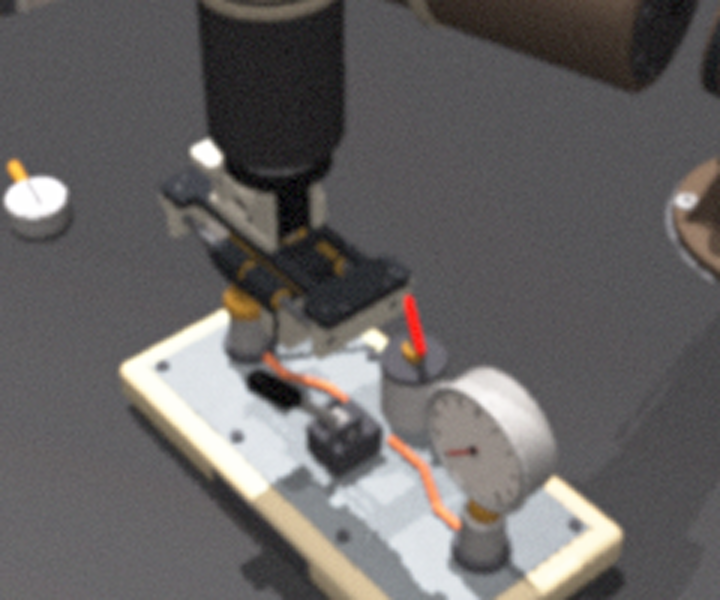

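Request:
play_rows:
  steps:
    - {"gripper":0,"tx":0.4,"ty":0,"tz":0,"ax":0,"ay":0,"az":0}
    - {"gripper":0,"tx":0.4,"ty":0,"tz":0,"ax":0,"ay":0,"az":0}
    - {"gripper":0,"tx":0.4,"ty":0,"tz":0,"ax":0,"ay":0,"az":0}
    - {"gripper":0,"tx":0.3,"ty":-0.3,"tz":0,"ax":0,"ay":0,"az":0}
    - {"gripper":0,"tx":0.3,"ty":-0.3,"tz":0,"ax":0,"ay":0,"az":0}
    - {"gripper":0,"tx":0.3,"ty":-0.3,"tz":0,"ax":0,"ay":0,"az":0}
    - {"gripper":0,"tx":0.3,"ty":-0.3,"tz":0,"ax":0,"ay":0,"az":0}

```text
t: 25.8
eef_pos: [0.6529, 0.0735, 0.3358]
ee_rot: [1.737, 1.57, -2.828]
force: [-3.7, -0.6, 1.3]
width: 0.0003
```

```bash
python3 -c "
from h import *
plan(C(.1205,0,.1005),98.5,False)
im=optics.grab_frame('scene')[:,:,::-1]
cv2.imwrite('pics/scene13.png',cv2.resize(im[80:280,200:440],None,fx=3,fy=3,interpolation=cv2.INTER_CUBIC))
"
```

```text
t 25.8 tcp [0.6529 0.0735 0.3358] target tcp [0.6731 0.0771 0.2785] tool-x [-9.e-04 -3.e-04 -1.e+00]
phi 98.46 q6 -1.831 F [-3.68 -0.6   1.27] w 0.0003
shift units tool x,y,z: [ 2.29 -0.82  0.02]
turn units now: [-0.01 -0.   -0.01]
shift units after turn: [ 2.29 -0.82  0.02]
```

View pics/scene13.png

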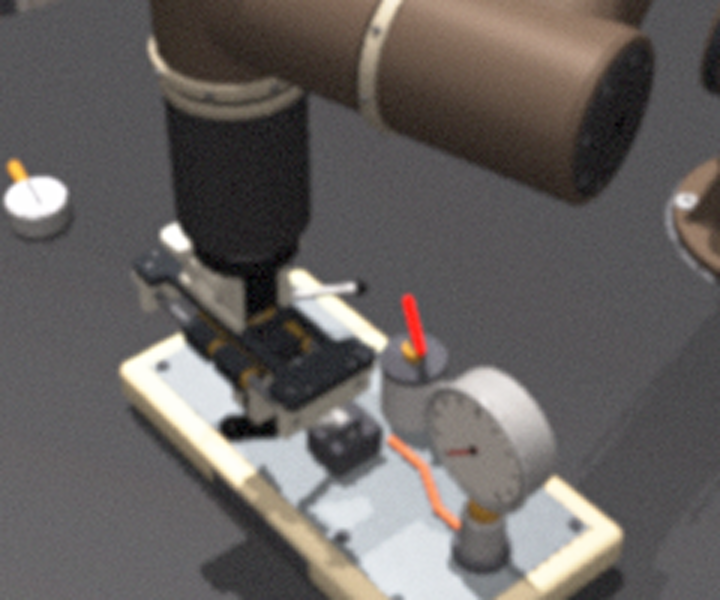

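Lever is moving down under the fingertips. Continue.

Request:
play_rows:
  steps:
    - {"gripper":0,"tx":0.3,"ty":-0.15,"tz":0,"ax":0,"ay":0,"az":0}
    - {"gripper":0,"tx":0.3,"ty":-0.15,"tz":0,"ax":0,"ay":0,"az":0}
    - {"gripper":0,"tx":0.3,"ty":-0.12,"tz":0,"ax":0,"ay":0,"az":0}
    - {"gripper":0,"tx":0.3,"ty":-0.12,"tz":0,"ax":0,"ay":0,"az":0}
    - {"gripper":0,"tx":0.3,"ty":-0.1,"tz":0,"ax":0,"ay":0,"az":0}
    - {"gripper":0,"tx":0.3,"ty":-0.1,"tz":0,"ax":0,"ay":0,"az":0}
    - {"gripper":0,"tx":0.2,"ty":0,"tz":0,"ax":0,"ay":0,"az":0}

```text
t: 26.43
eef_pos: [0.6711, 0.0763, 0.2857]
ee_rot: [-1.393, 1.57, 0.325]
force: [2.0, 0.2, 3.7]
width: 0.0003
```

Request:
play_rows:
  steps:
    - {"gripper":0,"tx":0.15,"ty":0,"tz":0,"ax":0,"ay":0,"az":0}

```text
t: 26.52
eef_pos: [0.6708, 0.0762, 0.2821]
ee_rot: [0.755, 1.571, 2.473]
force: [3.3, 1.0, 4.4]
width: 0.0005
```

Request:
play_rows:
  steps:
    - {"gripper":0,"tx":0.15,"ty":0,"tz":0,"ax":0,"ay":0,"az":0}

```text
t: 26.6
eef_pos: [0.6708, 0.0763, 0.2789]
ee_rot: [-1.52, 1.57, 0.198]
force: [3.1, 1.3, 3.7]
width: 0.0003
```

Request:
play_rows:
  steps:
    - {"gripper":0,"tx":0.15,"ty":0,"tz":0,"ax":0,"ay":0,"az":0}
    - {"gripper":0,"tx":0,"ty":0,"tz":0,"ax":0,"ay":0,"az":0}

```text
t: 26.77
eef_pos: [0.6707, 0.0763, 0.2784]
ee_rot: [-1.793, 1.569, -0.074]
force: [-2.6, 0.8, 18.4]
width: 0.0004
```

Request:
play_rows:
  steps:
    - {"gripper":0,"tx":0.1,"ty":0,"tz":0,"ax":0,"ay":0,"az":0}
    - {"gripper":0,"tx":0,"ty":0,"tz":0,"ax":0,"ay":0,"az":0}

```text
t: 26.93
eef_pos: [0.6706, 0.0763, 0.278]
ee_rot: [-1.752, 1.567, -0.032]
force: [-9.0, 1.4, 31.7]
width: 0.0002
```

Request:
play_rows:
  steps:
    - {"gripper":0,"tx":-0.4,"ty":0,"tz":0,"ax":0,"ay":0,"az":0}
    - {"gripper":0,"tx":-1,"ty":0,"tz":0,"ax":0,"ay":0,"az":0}
    - {"gripper":0,"tx":-1,"ty":0,"tz":0,"ax":0,"ay":0,"az":0}
    - {"gripper":0,"tx":-1,"ty":0,"tz":0,"ax":0,"ay":0,"az":0}
    - {"gripper":0,"tx":-1,"ty":0,"tz":0,"ax":0,"ay":0,"az":0}
    - {"gripper":0,"tx":-1,"ty":0,"tz":0,"ax":0,"ay":0,"az":0}
    - {"gripper":0,"tx":-1,"ty":0,"tz":0,"ax":0,"ay":0,"az":0}
    - {"gripper":0,"tx":-0.7,"ty":0,"tz":-0.8,"ax":0,"ay":0,"az":0}
    - {"gripper":0,"tx":0,"ty":0.5,"tz":-1,"ax":0,"ay":0,"az":0}
    - {"gripper":0,"tx":0,"ty":0.5,"tz":-1,"ax":0,"ay":0,"az":0}
    - {"gripper":0,"tx":0,"ty":0.5,"tz":-1,"ax":0,"ay":0,"az":0}
    - {"gripper":0,"tx":0,"ty":0.5,"tz":-1,"ax":0,"ay":0,"az":0}
    - {"gripper":0,"tx":0,"ty":0.5,"tz":-1,"ax":0,"ay":0,"az":0}
    - {"gripper":0,"tx":0,"ty":0.5,"tz":-1,"ax":0,"ay":0,"az":0}
    - {"gripper":0,"tx":0,"ty":0.5,"tz":-1,"ax":0,"ay":0,"az":0}
    - {"gripper":0,"tx":0,"ty":0.5,"tz":-1,"ax":0,"ay":0,"az":0}
    - {"gripper":0,"tx":0,"ty":0.5,"tz":-1,"ax":0,"ay":0,"az":0}
    - {"gripper":0,"tx":0,"ty":0.5,"tz":-1,"ax":0,"ay":0,"az":0}
    - {"gripper":0,"tx":0,"ty":0.5,"tz":-1,"ax":0,"ay":0,"az":0}
    - {"gripper":0,"tx":0,"ty":0.5,"tz":-1,"ax":0,"ay":0,"az":0}

```text
t: 28.6
eef_pos: [0.5678, -0.2633, 0.4491]
ee_rot: [0.987, 1.567, 2.706]
force: [1.0, 0.4, 0.7]
width: 0.0002
```

Request:
play_rows:
  steps:
    - {"gripper":0,"tx":0,"ty":0.4,"tz":-1,"ax":0,"ay":0,"az":0}
    - {"gripper":0,"tx":0,"ty":0.4,"tz":-1,"ax":0,"ay":0,"az":0}
    - {"gripper":0,"tx":0,"ty":0.4,"tz":-1,"ax":0,"ay":0,"az":0}
    - {"gripper":0,"tx":0,"ty":0.4,"tz":-1,"ax":0,"ay":0,"az":0}
    - {"gripper":0,"tx":0,"ty":0.4,"tz":-1,"ax":0,"ay":0,"az":0}
    - {"gripper":0,"tx":0,"ty":0.4,"tz":-1,"ax":0,"ay":0,"az":0}
    - {"gripper":0,"tx":0,"ty":0.4,"tz":-1,"ax":0,"ay":0,"az":0}
    - {"gripper":0,"tx":0,"ty":0.4,"tz":-1,"ax":0,"ay":0,"az":0}
    - {"gripper":0,"tx":0,"ty":0.4,"tz":-1,"ax":0,"ay":0,"az":0}
    - {"gripper":0,"tx":0,"ty":0,"tz":-0.5,"ax":0,"ay":0,"az":0}
    - {"gripper":0,"tx":0,"ty":0,"tz":0,"ax":0,"ay":0,"az":0}

```text
t: 29.52
eef_pos: [0.514, -0.5126, 0.4478]
ee_rot: [0.763, 1.566, 2.479]
force: [-0.0, 0.8, -0.6]
width: 0.0007
```

```bash
python3 -c "
from h import *
s=now()[0];print(s['t'],s['q'].round(2),s['eef_pos'],s['force'])
im=optics.grab_frame('scene')[:,:,::-1]
cv2.imwrite('pics/scene14.png',cv2.resize(im[130:300,230:420],None,fx=3.5,fy=3.5,interpolation=cv2.INTER_CUBIC))
im=optics.grab_frame('top')[:,:,::-1]
cv2.imwrite('pics/top14f.png',im)
cv2.imwrite('pics/top14.png',cv2.resize(im[145:250,235:395],None,fx=5,fy=5,interpolation=cv2.INTER_CUBIC))
for c in ('scene','top'):
  for n in ('test_face','test_back','lever_grip','oil_bottle','parts_tray','spanner','spare_gauge'):
    for k in finder.pinpoint(n,c)[:1]: print(c,n,k['confidence'],k['location'])
for c in ('scene','top'): print(proj(c,C(.017,-.15,.177)),proj(c,C(-.017,-.15,.177)),proj(c,C(.125,0,.09)))
"
```

```text
29.5167 [-0.52  0.43  0.21 -0.   -1.36 -0.91] [ 0.51399234 -0.51261682  0.44778547] [-0.02489748  0.7838471  -0.5818585 ]
scene test_face 0.62 [158.7, 276.9]
scene test_back 0.93 [158.4, 284.4]
scene lever_grip 0.64 [239.4, 278.1]
scene oil_bottle 0.67 [351.8, 357.3]
scene parts_tray 0.72 [320.3, 441.2]
scene spanner 0.47 [133.9, 282.5]
scene spare_gauge 0.65 [153.3, 216.3]
top test_face 0.83 [179.2, 359.5]
top test_back 0.85 [187.6, 362.6]
top lever_grip 0.73 [159.6, 308.4]
top oil_bottle 0.85 [170.8, 220.1]
top parts_tray 0.79 [229.1, 215.9]
top spanner 0.47 [198.9, 314.6]
top spare_gauge 0.68 [169.0, 451.3]
[162.49447454 274.7529647 ] [156.85606358 285.5063985 ] [241.26235987 277.99838017]
[180.32226055 360.6189205 ] [191.04869059 362.27266113] [157.80197918 308.99485093]
```

View pics/scene14.png

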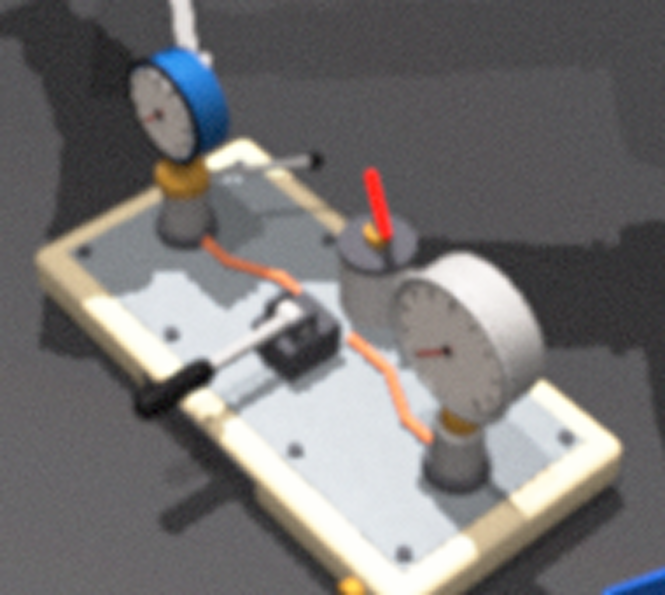

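View pics/top14.png

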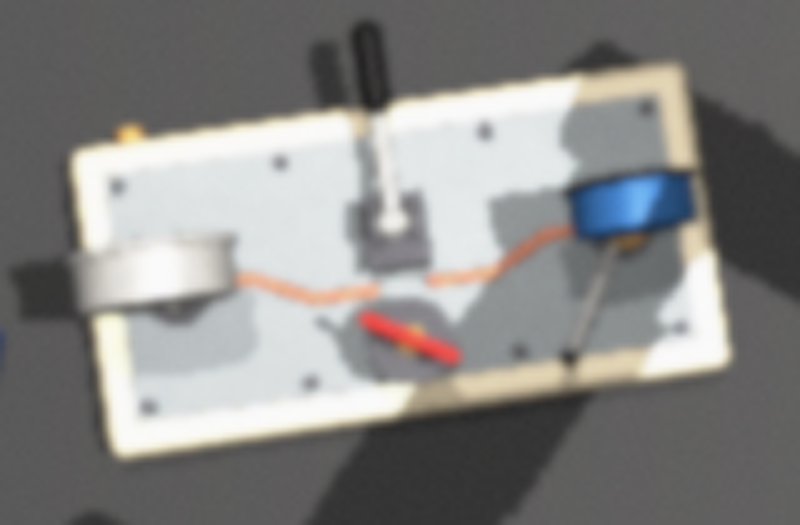

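View pics/top14f.png

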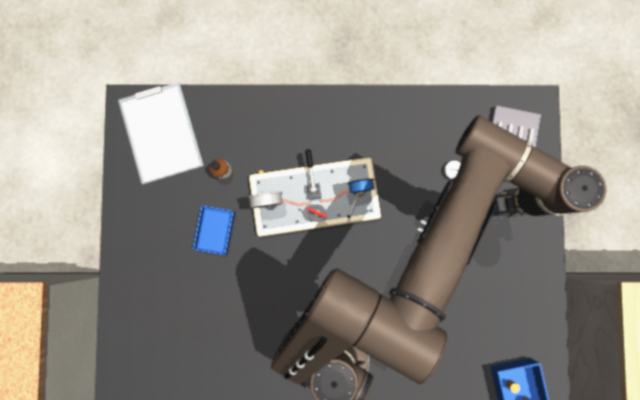

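```bash
python3 -c "
import cv2,numpy as np
im=cv2.imread('pics/top14.png');h=cv2.cvtColor(im,cv2.COLOR_BGR2HSV)
m=cv2.inRange(h,(95,120,60),(125,255,255));m[:,:540]=0
print(cv2.minAreaRect(cv2.findNonZero(m)))
"
python3 -c "
from station import job_done
print(job_done())"
```

```text
((631.5043334960938, 204.0792236328125), (53.99229049682617, 114.73609161376953), 79.79602813720703)
the job is handed in; nothing more can be done
None
```

The job is done and handed in. I screwed the gauge clockwise to the front, swung the lock nut tight, shut the vent, then pressed the lever right down, in that order, in about 30 s of the 64 s allowed.

**Last checks (camera pictures from both views, plus wrist force):**
- **Gauge:** the gripper was at 8.7° when I released it, against a comparator front of about 8.5°. In the final top picture its front edge runs parallel to the reference gauge's by eye. An outline of the blue case in that picture read about 10°, so the checks differ by about 1.5–2.5°. The finder's face and back points for it also came out 2–4 pixels off where I predicted.
- **Lock nut:** it stopped hard at about 42 N pushed with the fingertips. The ball of the bar showed within about 1 pixel of its tight position.
- **Vent:** it met its stop, with torque rising to about 0.48 N m. The bar ends matched the shut angle.
- **Pump lever:** it stopped at about 32 N with the fingertips at 100 mm, which is the level position. The picture shows it level.
- **Things round the comparator:** the bottle, tray and spare gauge were found within a few pixels of where they started. The spanner matched only in the scene view. In the top view the arm partly hid it and the finder returned a wrong place.

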